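Nest channel offcuts on the balance and store their weight

ROBOT

A 6-joint arm with a two-finger parallel gripper is mounted at the origin on the work surface; the furniture and walls round the work are solid. World frame = base frame: x ahead of the robot, y to its left, z up, the work surface at z = 0. Lengths are in mm, angles in rad, forces in N, time in s.
With the tool pointing down it reaches from about 300 to 775 mm from the base axis. Payload 14.6 kg.
Tool frame: the origin (TCP) lies between the finger pads; the fingertips stand 22 mm ahead of it and the grasp point (between the pads) lies 3 mm ahead of it; z points along the fingers, x is the direction in which the jaws open and shut, and the axes are right-handed (so a half turn about z gives the same grasp; the last joint's range is limited). The gripper opens to 85 mm and grips with 20 to 120 N. Pads are 22 mm wide; open, the fingers measure 114 mm over their backs; the gripper's body (76 mm by 85 mm) begins 54 mm behind the grasp point. The pads swing forward as they close: fully open they stand 13 mm farther back than shut.
Start: joints at [1.21, 0.3, 1.521, -0, 1.321, -0.067], TCP at [159.273, 526.424, 253.281] pointing down, gripper open.
Joint ranges: [-3.03, 3.03], [-0.79, 2.21], [0.23, 2.52], [-1.04, 4.18], [0, 3.07], [-2.55, 2.55]. Speed limits (rad/s): [2.22, 2.22, 2.57, 3.14, 3.14, 3.14].

INTERFACE

Orientations are given as a 3x3 rotation matrix whose columns are the frame's x, y, z axes.
In Python, from bench import get_obs, camera, calibration, finish_job gives the robot as it stands.
- The arm moves only by the tool send_rows, never from a script. Its argument "deltas" is text: rows parted by semicolons, each of 5 numbers parted by spaces: the shift along the tool's x, y, z in mm, then the turn about the tool's z in rad, then the gripper's target within -1 to 1 (shut at 1, half-way at 0, fully open at -1). In form: tx ty tz twist claw; .... A call has 1 to 20 rows; each row is the pose to reach, as a shift and turn from the pose commanded when the call began, along the tool's axes at that moment; what a row does not reach only later rows make up. A row lasts 1/8 s, in which the tool goes at most 62.5 mm and 10.7 degrees, less where a joint would pass 70% of its speed; a pose out of reach is approached as far as the arm can. A call with a gripper value outside its range is refused whole. The fingers move at their own pace and stop on an object; "force" is the grip in N (left out, the last holds). Time passes only in rows, so rows that repeat a pose let the fingers close. It gives the time, the measured TCP pose, the force and the opening at its end, in the units of the state.
- get_obs(): the state, without advancing time (a new reading comes with each control period).
- camera(name): name is "scene" or "top" or "wrist"; returns the picture (420x560x3 uint8, red, green, blue); there is no depth.
- calibration(name): a dict with "camera_matrix" (3x3 intrinsics, pixels), "rvec" (rotation vector, rad) and "tvec" (3), from world to camera coordinates, as OpenCV has them. Camera axes: x right, y down, z forward; pixel columns grow to the right and rows downward; lengths in mm; the calibration is good to about 2 mm. A picture is of the moment at which its call begins: read the wrist's pose just before it. calibration takes no time and is no camera call; for the wrist camera it gives the pose at the moment of the call.
- finish_job(): hands the job in, once; it reports no verdict.
The state is a dict: "time": time; "joint_positions": joint angles; "dq": joint speeds; "effort": joint torques, N m; "ee_pos": TCP position; "tool_rot": TCP orientation; "ft_force": force on the tool from outside, world axes, zero at the start; "ft_torque": the same for the moment, N m; "width": finger opening in mm.
Only numpy, scipy, OpenCV 4.12 (cv2) and the standard library are available. Lean on these libraries where they do the work, as an engineer would, in place of code of your own. Each camera call takes 0.05 s, during which the arm holds its last target. There are 200 camera calls.

TASK

Weigh the aluminium channel offcuts. First press the left (zero) key of the balance while its tray is empty; then set all the channels that are there level in the tray as one tight interlocked row: the four that lie legs up side by side, parallel, ends level and almost touching, and each one that lies legs down fully home across two neighbours, so that its two legs hang in their troughs. When the row rests in place, press the middle key and then the right key, each fully down and let go before the next; do not press the left key with a channel in the tray, nor the other two while it is empty, and leave the glassware and the wash bottle standing.

Things in the scene. Friction and masses are not known exactly. Their poses are not given: they have to be found in the camera images.
- up1_mid (a point): aluminium channel offcut 60 mm long (its own x axis), 40 mm wide (y), 34 mm high (z): a flat web 10 mm thick and two legs 7 mm thick and 24 mm deep, 26 mm clear between them; 0.12 kg. This one starts lying on its web, legs up (its z axis points up). The point is its centre, 17 mm above its underside; the end faces are 30 mm from it along x.
- up2_mid (a point): aluminium channel offcut 60 mm long (its own x axis), 40 mm wide (y), 34 mm high (z): a flat web 10 mm thick and two legs 7 mm thick and 24 mm deep, 26 mm clear between them; 0.12 kg. This one starts lying on its web, legs up (its z axis points up). The point is its centre, 17 mm above its underside; the end faces are 30 mm from it along x.
- up3_mid (a point): aluminium channel offcut 60 mm long (its own x axis), 40 mm wide (y), 34 mm high (z): a flat web 10 mm thick and two legs 7 mm thick and 24 mm deep, 26 mm clear between them; 0.12 kg. This one starts lying on its web, legs up (its z axis points up). The point is its centre, 17 mm above its underside; the end faces are 30 mm from it along x.
- up4_mid (a point): aluminium channel offcut 60 mm long (its own x axis), 40 mm wide (y), 34 mm high (z): a flat web 10 mm thick and two legs 7 mm thick and 24 mm deep, 26 mm clear between them; 0.12 kg. This one starts lying on its web, legs up (its z axis points up). The point is its centre, 17 mm above its underside; the end faces are 30 mm from it along x.
- down1_mid (a point): aluminium channel offcut 60 mm long (its own x axis), 40 mm wide (y), 34 mm high (z): a flat web 10 mm thick and two legs 7 mm thick and 24 mm deep, 26 mm clear between them; 0.12 kg. Starts legs down, web on top (z axis up). The point is its centre, 17 mm above its underside. Two or three of these are there. Home across two neighbours it stands 10 mm higher than they do; only its web then stands clear above the ends of their legs.
- down2_mid (a point): aluminium channel offcut 60 mm long (its own x axis), 40 mm wide (y), 34 mm high (z): a flat web 10 mm thick and two legs 7 mm thick and 24 mm deep, 26 mm clear between them; 0.12 kg. Starts legs down, web on top (z axis up). The point is its centre, 17 mm above its underside. Two or three of these are there. Home across two neighbours it stands 10 mm higher than they do; only its web then stands clear above the ends of their legs.
- down3_mid (a point): aluminium channel offcut 60 mm long (its own x axis), 40 mm wide (y), 34 mm high (z): a flat web 10 mm thick and two legs 7 mm thick and 24 mm deep, 26 mm clear between them; 0.12 kg. Starts legs down, web on top (z axis up). The point is its centre, 17 mm above its underside. Two or three of these are there. Home across two neighbours it stands 10 mm higher than they do; only its web then stands clear above the ends of their legs.
- tray (a point): Centre of the floor of the steel weighing tray on top of the low bench balance; the tray is 154 mm along x by 194 mm along y inside, with a rim 6 mm high, its floor 32 mm above the worktop. x points from the keys across the tray (away from the robot), y to the left, z up. The balance body is 236 x 212 mm; it is fixed, and the keys stand on its front strip in front of the tray.
- key_left (a joint): Travel of the left (zero) key of the balance in m: 0 released, 0.006 fully down. It is a round sprung key 22 mm across, pressed straight down; fully down takes 4 N and it springs back by itself.
- key_left_top (a point): Middle of the top of the left (zero) key, which moves with it. The keys are 50 mm apart.
- key_middle (a joint): Travel of the middle (hold) key of the balance in m: 0 released, 0.006 fully down. It is a round sprung key 22 mm across, pressed straight down; fully down takes 4 N and it springs back by itself.
- key_middle_top (a point): Middle of the top of the middle (hold) key, which moves with it. The keys are 50 mm apart.
- key_right (a joint): Travel of the right (store) key of the balance in m: 0 released, 0.006 fully down. It is a round sprung key 22 mm across, pressed straight down; fully down takes 4 N and it springs back by itself.
- key_right_top (a point): Middle of the top of the right (store) key, which moves with it. The keys are 50 mm apart.
- cylinder: tall graduated cylinder, 55 x 63 x 197 mm, a bystander near the edge of the worktop; origin in the middle of its underside, z up.
- beaker: beaker, 72 x 78 x 95 mm, a bystander near the edge of the worktop; origin in the middle of its underside, z up.
- flask: volumetric flask, 60 x 60 x 197 mm, a bystander near the edge of the worktop; origin in the middle of its underside, z up.
- wash: wash bottle, 67 x 110 x 204 mm, a bystander near the edge of the worktop; origin in the middle of its underside, z up.
Not all that is in view belongs to the job. Leave any brown look-alike of the part that bears down2_mid alone.

How it is judged (in metres and radians):
On the way, in this order (a step that is already met when the one before it is completed fails the run):
1. the left key is pressed fully down with no channel in the tray (value of joint key_left above 0.0045 m and horizontal distance between each of up1_mid, up2_mid, up3_mid, up4_mid, down1_mid, down2_mid, down3_mid and tray above 0.1 m), for 0.05 s.
2. all keys are up and all channels rest nested in the tray (z of up1_mid in the frame of tray between 0.013 and 0.021 m and angle between each of up1_mid, up2_mid, up3_mid, up4_mid, down1_mid, down2_mid, down3_mid's own z axis and vertical below 0.08 rad and horizontal distance between each of up1_mid, up2_mid, up3_mid, up4_mid, down1_mid, down2_mid, down3_mid and tray below 0.085 m and z of up2_mid in the frame of tray between 0.013 and 0.021 m and angle between the x axis of each of up2_mid, up3_mid, up4_mid, down1_mid, down2_mid, down3_mid and the x axis of up1_mid, either way round below 0.12 rad and z of up3_mid in the frame of tray between 0.013 and 0.021 m and z of up4_mid in the frame of tray between 0.013 and 0.021 m and z of down1_mid in the frame of tray between 0.023 and 0.031 m and z of down2_mid in the frame of tray between 0.023 and 0.031 m and z of down3_mid in the frame of tray between 0.023 and 0.031 m and ((horizontal distance between up1_mid and up2_mid below 0.048 m and horizontal distance between up2_mid and up3_mid below 0.048 m and horizontal distance between up3_mid and up4_mid below 0.048 m) or (horizontal distance between up1_mid and up2_mid below 0.048 m and horizontal distance between up2_mid and up4_mid below 0.048 m and horizontal distance between up4_mid and up3_mid below 0.048 m) or (horizontal distance between up1_mid and up3_mid below 0.048 m and horizontal distance between up3_mid and up2_mid below 0.048 m and horizontal distance between up2_mid and up4_mid below 0.048 m) or (horizontal distance between up1_mid and up3_mid below 0.048 m and horizontal distance between up3_mid and up4_mid below 0.048 m and horizontal distance between up4_mid and up2_mid below 0.048 m) or (horizontal distance between up1_mid and up4_mid below 0.048 m and horizontal distance between up4_mid and up2_mid below 0.048 m and horizontal distance between up2_mid and up3_mid below 0.048 m) or (horizontal distance between up1_mid and up4_mid below 0.048 m and horizontal distance between up4_mid and up3_mid below 0.048 m and horizontal distance between up3_mid and up2_mid below 0.048 m) or (horizontal distance between up2_mid and up1_mid below 0.048 m and horizontal distance between up1_mid and up3_mid below 0.048 m and horizontal distance between up3_mid and up4_mid below 0.048 m) or (horizontal distance between up2_mid and up1_mid below 0.048 m and horizontal distance between up1_mid and up4_mid below 0.048 m and horizontal distance between up4_mid and up3_mid below 0.048 m) or (horizontal distance between up2_mid and up3_mid below 0.048 m and horizontal distance between up3_mid and up1_mid below 0.048 m and horizontal distance between up1_mid and up4_mid below 0.048 m) or (horizontal distance between up2_mid and up4_mid below 0.048 m and horizontal distance between up4_mid and up1_mid below 0.048 m and horizontal distance between up1_mid and up3_mid below 0.048 m) or (horizontal distance between up3_mid and up1_mid below 0.048 m and horizontal distance between up1_mid and up2_mid below 0.048 m and horizontal distance between up2_mid and up4_mid below 0.048 m) or (horizontal distance between up3_mid and up2_mid below 0.048 m and horizontal distance between up2_mid and up1_mid below 0.048 m and horizontal distance between up1_mid and up4_mid below 0.048 m)) and ((horizontal distance between down1_mid and up1_mid below 0.031 m and horizontal distance between down1_mid and up2_mid below 0.031 m) or (horizontal distance between down1_mid and up1_mid below 0.031 m and horizontal distance between down1_mid and up3_mid below 0.031 m) or (horizontal distance between down1_mid and up1_mid below 0.031 m and horizontal distance between down1_mid and up4_mid below 0.031 m) or (horizontal distance between down1_mid and up2_mid below 0.031 m and horizontal distance between down1_mid and up3_mid below 0.031 m) or (horizontal distance between down1_mid and up2_mid below 0.031 m and horizontal distance between down1_mid and up4_mid below 0.031 m) or (horizontal distance between down1_mid and up3_mid below 0.031 m and horizontal distance between down1_mid and up4_mid below 0.031 m)) and ((horizontal distance between down2_mid and up1_mid below 0.031 m and horizontal distance between down2_mid and up2_mid below 0.031 m) or (horizontal distance between down2_mid and up1_mid below 0.031 m and horizontal distance between down2_mid and up3_mid below 0.031 m) or (horizontal distance between down2_mid and up1_mid below 0.031 m and horizontal distance between down2_mid and up4_mid below 0.031 m) or (horizontal distance between down2_mid and up2_mid below 0.031 m and horizontal distance between down2_mid and up3_mid below 0.031 m) or (horizontal distance between down2_mid and up2_mid below 0.031 m and horizontal distance between down2_mid and up4_mid below 0.031 m) or (horizontal distance between down2_mid and up3_mid below 0.031 m and horizontal distance between down2_mid and up4_mid below 0.031 m)) and ((horizontal distance between down3_mid and up1_mid below 0.031 m and horizontal distance between down3_mid and up2_mid below 0.031 m) or (horizontal distance between down3_mid and up1_mid below 0.031 m and horizontal distance between down3_mid and up3_mid below 0.031 m) or (horizontal distance between down3_mid and up1_mid below 0.031 m and horizontal distance between down3_mid and up4_mid below 0.031 m) or (horizontal distance between down3_mid and up2_mid below 0.031 m and horizontal distance between down3_mid and up3_mid below 0.031 m) or (horizontal distance between down3_mid and up2_mid below 0.031 m and horizontal distance between down3_mid and up4_mid below 0.031 m) or (horizontal distance between down3_mid and up3_mid below 0.031 m and horizontal distance between down3_mid and up4_mid below 0.031 m)) and linear speed of each of up1, up2, up3, up4, down1, down2, down3 below 0.02 m/s and value of joint each of key_left, key_middle, key_right below 0.0015 m), for 0.3 s.
3. the middle key is pressed fully down with the channels nested (value of joint key_middle above 0.0045 m and z of up1_mid in the frame of tray between 0.013 and 0.021 m and angle between each of up1_mid, up2_mid, up3_mid, up4_mid, down1_mid, down2_mid, down3_mid's own z axis and vertical below 0.08 rad and horizontal distance between each of up1_mid, up2_mid, up3_mid, up4_mid, down1_mid, down2_mid, down3_mid and tray below 0.085 m and z of up2_mid in the frame of tray between 0.013 and 0.021 m and angle between the x axis of each of up2_mid, up3_mid, up4_mid, down1_mid, down2_mid, down3_mid and the x axis of up1_mid, either way round below 0.12 rad and z of up3_mid in the frame of tray between 0.013 and 0.021 m and z of up4_mid in the frame of tray between 0.013 and 0.021 m and z of down1_mid in the frame of tray between 0.023 and 0.031 m and z of down2_mid in the frame of tray between 0.023 and 0.031 m and z of down3_mid in the frame of tray between 0.023 and 0.031 m and ((horizontal distance between up1_mid and up2_mid below 0.048 m and horizontal distance between up2_mid and up3_mid below 0.048 m and horizontal distance between up3_mid and up4_mid below 0.048 m) or (horizontal distance between up1_mid and up2_mid below 0.048 m and horizontal distance between up2_mid and up4_mid below 0.048 m and horizontal distance between up4_mid and up3_mid below 0.048 m) or (horizontal distance between up1_mid and up3_mid below 0.048 m and horizontal distance between up3_mid and up2_mid below 0.048 m and horizontal distance between up2_mid and up4_mid below 0.048 m) or (horizontal distance between up1_mid and up3_mid below 0.048 m and horizontal distance between up3_mid and up4_mid below 0.048 m and horizontal distance between up4_mid and up2_mid below 0.048 m) or (horizontal distance between up1_mid and up4_mid below 0.048 m and horizontal distance between up4_mid and up2_mid below 0.048 m and horizontal distance between up2_mid and up3_mid below 0.048 m) or (horizontal distance between up1_mid and up4_mid below 0.048 m and horizontal distance between up4_mid and up3_mid below 0.048 m and horizontal distance between up3_mid and up2_mid below 0.048 m) or (horizontal distance between up2_mid and up1_mid below 0.048 m and horizontal distance between up1_mid and up3_mid below 0.048 m and horizontal distance between up3_mid and up4_mid below 0.048 m) or (horizontal distance between up2_mid and up1_mid below 0.048 m and horizontal distance between up1_mid and up4_mid below 0.048 m and horizontal distance between up4_mid and up3_mid below 0.048 m) or (horizontal distance between up2_mid and up3_mid below 0.048 m and horizontal distance between up3_mid and up1_mid below 0.048 m and horizontal distance between up1_mid and up4_mid below 0.048 m) or (horizontal distance between up2_mid and up4_mid below 0.048 m and horizontal distance between up4_mid and up1_mid below 0.048 m and horizontal distance between up1_mid and up3_mid below 0.048 m) or (horizontal distance between up3_mid and up1_mid below 0.048 m and horizontal distance between up1_mid and up2_mid below 0.048 m and horizontal distance between up2_mid and up4_mid below 0.048 m) or (horizontal distance between up3_mid and up2_mid below 0.048 m and horizontal distance between up2_mid and up1_mid below 0.048 m and horizontal distance between up1_mid and up4_mid below 0.048 m)) and ((horizontal distance between down1_mid and up1_mid below 0.031 m and horizontal distance between down1_mid and up2_mid below 0.031 m) or (horizontal distance between down1_mid and up1_mid below 0.031 m and horizontal distance between down1_mid and up3_mid below 0.031 m) or (horizontal distance between down1_mid and up1_mid below 0.031 m and horizontal distance between down1_mid and up4_mid below 0.031 m) or (horizontal distance between down1_mid and up2_mid below 0.031 m and horizontal distance between down1_mid and up3_mid below 0.031 m) or (horizontal distance between down1_mid and up2_mid below 0.031 m and horizontal distance between down1_mid and up4_mid below 0.031 m) or (horizontal distance between down1_mid and up3_mid below 0.031 m and horizontal distance between down1_mid and up4_mid below 0.031 m)) and ((horizontal distance between down2_mid and up1_mid below 0.031 m and horizontal distance between down2_mid and up2_mid below 0.031 m) or (horizontal distance between down2_mid and up1_mid below 0.031 m and horizontal distance between down2_mid and up3_mid below 0.031 m) or (horizontal distance between down2_mid and up1_mid below 0.031 m and horizontal distance between down2_mid and up4_mid below 0.031 m) or (horizontal distance between down2_mid and up2_mid below 0.031 m and horizontal distance between down2_mid and up3_mid below 0.031 m) or (horizontal distance between down2_mid and up2_mid below 0.031 m and horizontal distance between down2_mid and up4_mid below 0.031 m) or (horizontal distance between down2_mid and up3_mid below 0.031 m and horizontal distance between down2_mid and up4_mid below 0.031 m)) and ((horizontal distance between down3_mid and up1_mid below 0.031 m and horizontal distance between down3_mid and up2_mid below 0.031 m) or (horizontal distance between down3_mid and up1_mid below 0.031 m and horizontal distance between down3_mid and up3_mid below 0.031 m) or (horizontal distance between down3_mid and up1_mid below 0.031 m and horizontal distance between down3_mid and up4_mid below 0.031 m) or (horizontal distance between down3_mid and up2_mid below 0.031 m and horizontal distance between down3_mid and up3_mid below 0.031 m) or (horizontal distance between down3_mid and up2_mid below 0.031 m and horizontal distance between down3_mid and up4_mid below 0.031 m) or (horizontal distance between down3_mid and up3_mid below 0.031 m and horizontal distance between down3_mid and up4_mid below 0.031 m))), for 0.05 s.
4. the right key is pressed fully down with the channels nested (value of joint key_right above 0.0045 m and z of up1_mid in the frame of tray between 0.013 and 0.021 m and angle between each of up1_mid, up2_mid, up3_mid, up4_mid, down1_mid, down2_mid, down3_mid's own z axis and vertical below 0.08 rad and horizontal distance between each of up1_mid, up2_mid, up3_mid, up4_mid, down1_mid, down2_mid, down3_mid and tray below 0.085 m and z of up2_mid in the frame of tray between 0.013 and 0.021 m and angle between the x axis of each of up2_mid, up3_mid, up4_mid, down1_mid, down2_mid, down3_mid and the x axis of up1_mid, either way round below 0.12 rad and z of up3_mid in the frame of tray between 0.013 and 0.021 m and z of up4_mid in the frame of tray between 0.013 and 0.021 m and z of down1_mid in the frame of tray between 0.023 and 0.031 m and z of down2_mid in the frame of tray between 0.023 and 0.031 m and z of down3_mid in the frame of tray between 0.023 and 0.031 m and ((horizontal distance between up1_mid and up2_mid below 0.048 m and horizontal distance between up2_mid and up3_mid below 0.048 m and horizontal distance between up3_mid and up4_mid below 0.048 m) or (horizontal distance between up1_mid and up2_mid below 0.048 m and horizontal distance between up2_mid and up4_mid below 0.048 m and horizontal distance between up4_mid and up3_mid below 0.048 m) or (horizontal distance between up1_mid and up3_mid below 0.048 m and horizontal distance between up3_mid and up2_mid below 0.048 m and horizontal distance between up2_mid and up4_mid below 0.048 m) or (horizontal distance between up1_mid and up3_mid below 0.048 m and horizontal distance between up3_mid and up4_mid below 0.048 m and horizontal distance between up4_mid and up2_mid below 0.048 m) or (horizontal distance between up1_mid and up4_mid below 0.048 m and horizontal distance between up4_mid and up2_mid below 0.048 m and horizontal distance between up2_mid and up3_mid below 0.048 m) or (horizontal distance between up1_mid and up4_mid below 0.048 m and horizontal distance between up4_mid and up3_mid below 0.048 m and horizontal distance between up3_mid and up2_mid below 0.048 m) or (horizontal distance between up2_mid and up1_mid below 0.048 m and horizontal distance between up1_mid and up3_mid below 0.048 m and horizontal distance between up3_mid and up4_mid below 0.048 m) or (horizontal distance between up2_mid and up1_mid below 0.048 m and horizontal distance between up1_mid and up4_mid below 0.048 m and horizontal distance between up4_mid and up3_mid below 0.048 m) or (horizontal distance between up2_mid and up3_mid below 0.048 m and horizontal distance between up3_mid and up1_mid below 0.048 m and horizontal distance between up1_mid and up4_mid below 0.048 m) or (horizontal distance between up2_mid and up4_mid below 0.048 m and horizontal distance between up4_mid and up1_mid below 0.048 m and horizontal distance between up1_mid and up3_mid below 0.048 m) or (horizontal distance between up3_mid and up1_mid below 0.048 m and horizontal distance between up1_mid and up2_mid below 0.048 m and horizontal distance between up2_mid and up4_mid below 0.048 m) or (horizontal distance between up3_mid and up2_mid below 0.048 m and horizontal distance between up2_mid and up1_mid below 0.048 m and horizontal distance between up1_mid and up4_mid below 0.048 m)) and ((horizontal distance between down1_mid and up1_mid below 0.031 m and horizontal distance between down1_mid and up2_mid below 0.031 m) or (horizontal distance between down1_mid and up1_mid below 0.031 m and horizontal distance between down1_mid and up3_mid below 0.031 m) or (horizontal distance between down1_mid and up1_mid below 0.031 m and horizontal distance between down1_mid and up4_mid below 0.031 m) or (horizontal distance between down1_mid and up2_mid below 0.031 m and horizontal distance between down1_mid and up3_mid below 0.031 m) or (horizontal distance between down1_mid and up2_mid below 0.031 m and horizontal distance between down1_mid and up4_mid below 0.031 m) or (horizontal distance between down1_mid and up3_mid below 0.031 m and horizontal distance between down1_mid and up4_mid below 0.031 m)) and ((horizontal distance between down2_mid and up1_mid below 0.031 m and horizontal distance between down2_mid and up2_mid below 0.031 m) or (horizontal distance between down2_mid and up1_mid below 0.031 m and horizontal distance between down2_mid and up3_mid below 0.031 m) or (horizontal distance between down2_mid and up1_mid below 0.031 m and horizontal distance between down2_mid and up4_mid below 0.031 m) or (horizontal distance between down2_mid and up2_mid below 0.031 m and horizontal distance between down2_mid and up3_mid below 0.031 m) or (horizontal distance between down2_mid and up2_mid below 0.031 m and horizontal distance between down2_mid and up4_mid below 0.031 m) or (horizontal distance between down2_mid and up3_mid below 0.031 m and horizontal distance between down2_mid and up4_mid below 0.031 m)) and ((horizontal distance between down3_mid and up1_mid below 0.031 m and horizontal distance between down3_mid and up2_mid below 0.031 m) or (horizontal distance between down3_mid and up1_mid below 0.031 m and horizontal distance between down3_mid and up3_mid below 0.031 m) or (horizontal distance between down3_mid and up1_mid below 0.031 m and horizontal distance between down3_mid and up4_mid below 0.031 m) or (horizontal distance between down3_mid and up2_mid below 0.031 m and horizontal distance between down3_mid and up3_mid below 0.031 m) or (horizontal distance between down3_mid and up2_mid below 0.031 m and horizontal distance between down3_mid and up4_mid below 0.031 m) or (horizontal distance between down3_mid and up3_mid below 0.031 m and horizontal distance between down3_mid and up4_mid below 0.031 m))), for 0.05 s.
At the end, for the whole second after the job is handed in: All channels in the tray, level (0.08 rad), parallel (0.12), at rest, within 85 mm of its middle: legs-up ones on its floor in a row, centres < 48 mm apart; legs-down ones 10 mm higher (4 mm), < 31 mm from two of them; keys up; glass upright (all of step 2 and angle between each of cylinder, beaker, flask, wash's own z axis and vertical below 0.3 rad); the robot touches nothing.
It fails at once if the left key is pressed with a channel in the tray (value of joint key_left above 0.003 m and horizontal distance between any of up1_mid, up2_mid, up3_mid, up4_mid, down1_mid, down2_mid, down3_mid and tray below 0.08 m).
It fails at once if the middle or right key is pressed while the tray is empty (value of joint any of key_middle, key_right above 0.003 m and horizontal distance between each of up1_mid, up2_mid, up3_mid, up4_mid, down1_mid, down2_mid, down3_mid and tray above 0.1 m).
It fails at once if two keys are pressed at once (value of joint each of key_left, key_middle above 0.002 m or value of joint each of key_left, key_right above 0.002 m or value of joint each of key_middle, key_right above 0.002 m).
It fails at once if glassware or the wash bottle is knocked over (angle between any of cylinder, beaker, flask, wash's own z axis and vertical above 0.6 rad).
Of down1, down2, down3 only 2 to 3 are there at a start; the rules pass over those that are not, and their reading is None.
At some moment in a run one of up1, up2, up3, up4, down1, down2, down3 may be knocked a few centimetres aside while the robot is not near it.
It also fails if it takes over 210 s, if anything falls off the work surface, if the arm or the gripper's body presses on something with over 40 N, if the wrist force passes 120 N, or if a joint passes its speed limit or range.

## Working session

There is one attempt and no reset: what is moved stays moved. The work goes in short steps, Python scripts to look and compute and a tool call to move; the robot and the scene stay as the last step left them, time stands still between calls to the robot, and variables do not carry over. Pictures are saved under pics/ and viewed, about 12 in all and at most 16, crops included, and the job is handed in when it is done.

Besides the shell and the picture viewer there is one more tool, called after ">>>" as name(argument=value, ...), one argument or row to a line, values as JSON. send_rows: Moves the arm, as the interface text tells. Its arguments: {"type":"object","properties":{"deltas":{"type":"string"},"force":{"type":"number"}},"required":["deltas"]}

```bash
ls; mkdir -p pics; cat > h.py <<'E'
import numpy as np, cv2
from bench import get_obs, camera, calibration, finish_job
def cal(n):
    c=calibration(n); K=np.array(c["camera_matrix"],float); R=cv2.Rodrigues(np.array(c["rvec"],float))[0]; t=np.array(c["tvec"],float).ravel(); return K,R,t
def ray(c,uv,z):
    K,R,t=c; d=R.T@np.linalg.inv(K)@np.array([uv[0],uv[1],1.]); o=-R.T@t; return o+d*(z-o[2])/d[2]
def proj(c,p):
    K,R,t=c; q=K@(R@np.array(p,float)+t); return q[:2]/q[2]
def snap(n,f,crop=None,s=1):
    im=camera(n)[:,:,::-1].copy(); cv2.imwrite('pics/'+f+'_raw.png',im)
    if crop: x0,y0,x1,y1=crop; im=im[y0:y1,x0:x1]
    if s!=1: im=cv2.resize(im,None,fx=s,fy=s,interpolation=cv2.INTER_CUBIC)
    cv2.imwrite('pics/'+f+'.png',im); return im
E
python3 - <<'E'
from h import *
o=get_obs(); print(o)
for n in("top","scene","wrist"):
    c=cal(n); print(n,c[0].round(1).tolist(),(-c[1].T@c[2]).round(0),c[1][2].round(2))
snap("top","top0",s=1.42); snap("scene","sc0",s=1.42)
E
```

```text
pics
{'time': 0.0, 'joint_positions': array([ 1.21038123e+00,  3.00482299e-01,  1.52163216e+00,  1.68836098e-05,
        1.32069363e+00, -6.65750102e-02]), 'dq': array([ 0.00121207, -0.00263238, -0.0003045 , -0.00233528,  0.0005423 ,
        0.00101397]), 'effort': array([-3.55804368e-03, -5.43488967e+01, -3.61805105e+01, -1.79114668e-04,
        3.94066054e-03, -3.77784588e-06]), 'ee_pos': array([159.20309478, 526.21960667, 252.69354594]), 'tool_rot': array([[ 2.89633588e-01,  9.57137497e-01, -4.43945996e-04],
       [ 9.57136833e-01, -2.89633912e-01, -1.13157528e-03],
       [-1.21165495e-03, -9.71748556e-05, -9.99999261e-01]]), 'ft_force': array([-0.55889933, -0.64421391,  0.21129493]), 'ft_torque': array([ 0.01231427, -0.01754314, -0.04348963]), 'width': 85.37769879244424}
top [[411.4, 0.0, 274.2], [0.0, 411.4, 198.7], [0.0, 0.0, 1.0]] [ 362.  -35. 1318.] [ 0.11  0.02 -0.99]
scene [[400.5, 0.0, 283.5], [0.0, 400.5, 208.3], [0.0, 0.0, 1.0]] [-150. -388.  700.] [ 0.66  0.37 -0.65]
wrist [[357.1, 0.0, 273.8], [0.0, 357.1, 205.8], [0.0, 0.0, 1.0]] [ 86. 549. 373.] [ 0.29 -0.09 -0.95]
```

View pics/top0.png

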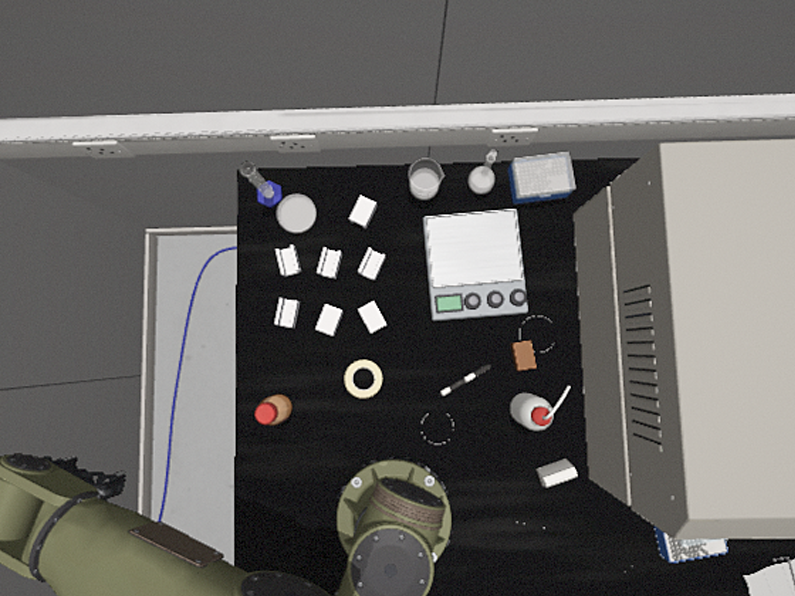

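View pics/sc0.png

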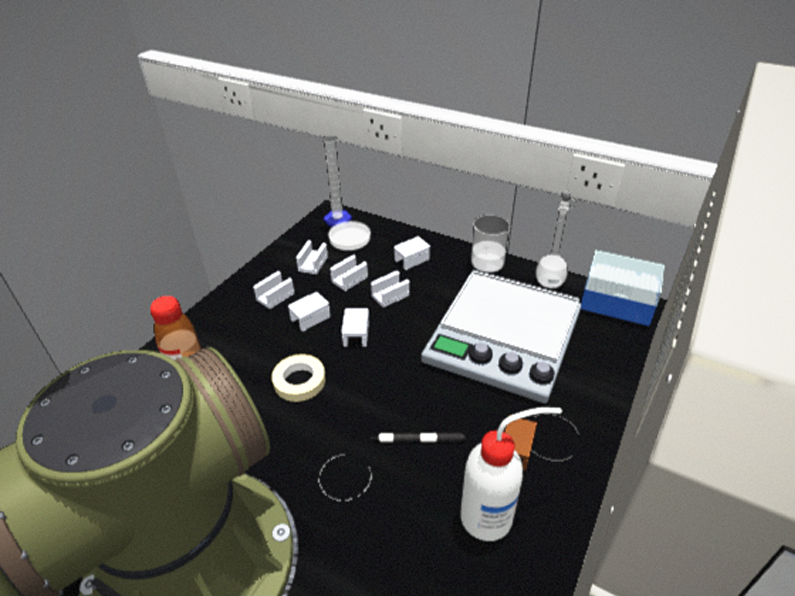

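The top view shows four legs-up channels (288,260), (329,262), (372,263), (287,312) and three legs-down (363,211), (329,319), (372,317). The tray is at (474,248) and the keys at (472,299), (495,299), (518,298). The brown look-alike is at (525,355).

```bash
python3 - <<'E'
from h import *
c=cal("top"); s=cal("scene")
for n,uv,z in [("u1",(288,260),34),("u2",(329,262),34),("u3",(372,263),34),("u4",(287,312),34),("d1",(363,211),34),("d2",(329,319),34),("d3",(372,317),34),("tray",(474,248),34),("tTL",(425,217),38),("tTR",(517,209),38),("tBR",(523,284),38),("tBL",(430,292),38),("kl",(472,299),40),("km",(495,299),40),("kr",(518,298),40),("cyl",(248,165),190),("beak",(425,180),50),("flask",(482,180),30)]:
    p=ray(c,np.array(uv)/1.42,z); print(n,p.round(0),(proj(s,p)*1.42).round(0))
im=cv2.imread('pics/top0_raw.png')
cv2.imwrite('pics/top0c.png',cv2.resize(im[100:250,170:390],None,fx=3.6,fy=3.6,interpolation=cv2.INTER_CUBIC))
E
```

```text
u1 [564. 222.  34.] [311. 252.]
u2 [558. 130.  34.] [348. 267.]
u3 [553.  35.  34.] [390. 283.]
u4 [448. 225.  34.] [273. 284.]
d1 [671.  53.  34.] [411. 248.]
d2 [431. 132.  34.] [308. 305.]
d3 [433.  37.  34.] [354. 322.]
tray [ 581. -192.   34.] [511. 313.]
tTL [653. -86.  38.] [471. 271.]
tTR [ 665. -291.   38.] [580. 301.]
tBR [ 497. -296.   38.] [555. 364.]
tBL [485. -92.  38.] [434. 326.]
kl [ 467. -183.   40.] [480. 351.]
km [ 466. -233.   40.] [510. 362.]
kr [ 467. -283.   40.] [541. 373.]
cyl [734. 271. 190.] [331. 140.]
beak [734. -88.  50.] [489. 244.]
flask [ 736. -217.   30.] [551. 271.]
```

View pics/top0c.png

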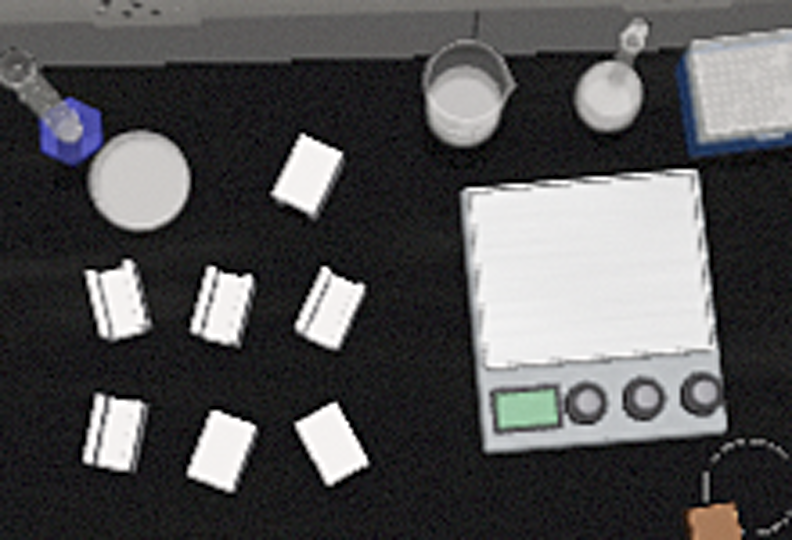

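The enlarged view agrees: tray centre is about (575,-191), and the keys lie along x≈467. Next I'll move over the channels for one close wrist look, with the jaws along world x.

>>> send_rows(
  deltas="-250 473.5 -20 1.277 -1;-250 473.5 -20 1.277 -1;-250 473.5 -20 1.277 -1;-250 473.5 -20 1.277 -1;-250 473.5 -20 1.277 -1;-250 473.5 -20 1.277 -1;-250 473.5 -20 1.277 -1;-250 473.5 -20 1.277 -1;-250 473.5 -20 1.277 -1;-250 473.5 -20 1.277 -1;-250 473.5 -20 1.277 -1;-250 473.5 -20 1.277 -1;-250 473.5 -20 1.277 -1;-250 473.5 -20 1.277 -1",
)

```text
time: 1.85
ee_pos: [539.9, 150.4, 273.4]
tool_rot: [[1.0, 0.001, 0.0], [0.001, -1.0, 0.0], [0.0, -0.0, -1.0]]
ft_force: [-0.9, 0.3, 0.2]
width: 85.4
```

```bash
cat > plan.py <<'E'
# python3 plan.py "x y z yaw claw n" ... : rows from the stored commanded pose (cmd.txt)
import sys,numpy as np,os
R=lambda a:np.array([[np.cos(a),np.sin(a)],[np.sin(a),-np.cos(a)]])  # columns tool x, tool y
c=np.loadtxt('cmd.txt'); out=[]
for w in sys.argv[1:]:
    x,y,z,a,k,n=map(float,w.split()); d=R(c[3]).T@np.array([x-c[0],y-c[1]])
    out.append(f"{d[0]:.1f} {d[1]:.1f} {c[2]-z:.1f} {c[3]-a:.3f} {k:g}  (x{int(n)})")
print('\n'.join(out)); np.savetxt('cmd.txt',[x,y,z,a])
E
python3 - <<'E'
from h import *
o=get_obs(); print(o['time'],o['ee_pos'],o['tool_rot'].round(4),o['ft_force'])
R=o['tool_rot']; np.savetxt('cmd.txt',[*o['ee_pos'],np.arctan2(R[1,0],R[0,0])])
c=cal('wrist'); np.savez('w1.npz',K=c[0],R=c[1],t=c[2]); snap('wrist','w1',s=1.42)
E
```

```text
1.85 [539.89397668 150.40389272 273.43888593] [[ 1.e+00  6.e-04  3.e-04]
 [ 6.e-04 -1.e+00  1.e-04]
 [ 3.e-04 -1.e-04 -1.e+00]] [-0.91886923  0.34275647  0.18567846]
```

View pics/w1.png

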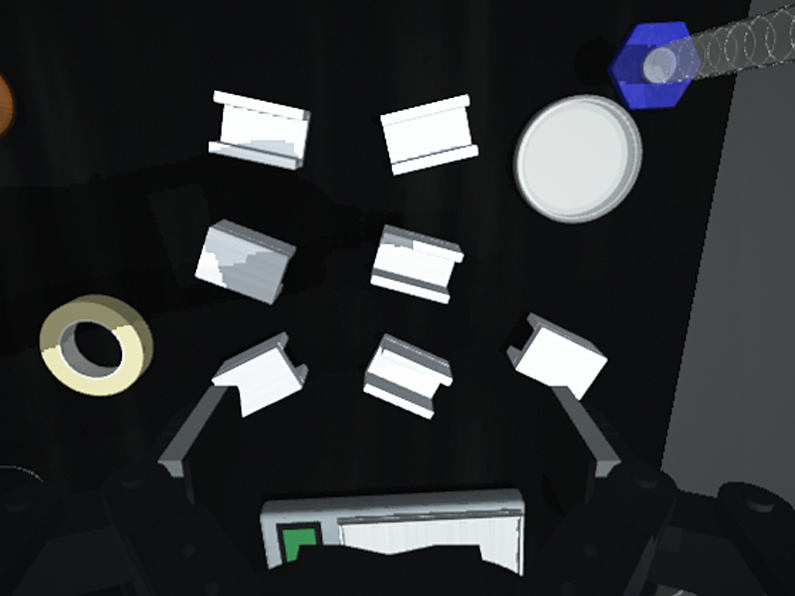

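The wrist view shows all seven. Legs-up are at (258,130), (430,133), (418,265) and (408,376). Legs-down are at (245,262), (260,375) and (558,358), and the last two just touch the finger images. I'll fit each pose by silhouette.

```bash
cat > fit.py <<'E'
from h import *
from scipy.optimize import minimize
B={'u':[(-20,20,0,10),(-20,-13,10,34),(13,20,10,34)],'d':[(-20,20,24,34),(-20,-13,0,24),(13,20,0,24)]}
S=4
def sil(c,k,x,y,a,z0,shape,off):
    m=np.zeros(shape,np.uint8)
    for y0,y1,z0_,z1 in B[k]:
        P=np.array([(X,Y,Z) for X in(-30,30) for Y in(y0,y1) for Z in(z0_,z1)],float)
        W=np.c_[x+P[:,0]*np.cos(a)-P[:,1]*np.sin(a),y+P[:,0]*np.sin(a)+P[:,1]*np.cos(a),z0+P[:,2]]
        q=(c[0]@(c[1]@W.T+c[2][:,None])); uv=((q[:2]/q[2]).T-off+.5)*S-.5
        cv2.fillConvexPoly(m,cv2.convexHull(np.round(uv*8).astype(np.int32)),1,shift=3,lineType=8)
    return m
def fit(im,c,k,x,y,a,z0=0,th=50,r=30):
    u0,v0=proj(c,(x,y,z0+17)).astype(int); rad=int(55*c[0][0,0]/np.linalg.norm(c[1]@np.array([x,y,z0])+c[2]))
    x0,y0=max(u0-rad,0),max(v0-rad,0); g=cv2.cvtColor(im,cv2.COLOR_BGR2GRAY)[y0:v0+rad,x0:u0+rad]
    g=cv2.resize(g,None,fx=S,fy=S,interpolation=cv2.INTER_LINEAR); M=(g>th).astype(np.uint8); best=None
    n,L,st,ce=cv2.connectedComponentsWithStats(M); 
    cost=lambda p:float(np.sum(sil(c,k,x+p[0],y+p[1],a+p[2]/30,z0,M.shape,np.array([x0,y0]))!=M))/M.size*100
    for da in(-9,0,9):
        s=minimize(cost,[0,0,da],method='Nelder-Mead',options=dict(initial_simplex=[[0,0,da],[r/4,0,da],[0,r/4,da],[0,0,da+6]],xatol=.05,fatol=1e-3))
        if best is None or s.fun<best.fun: best=s
    p=best.x; return x+p[0],y+p[1],a+p[2]/30,best.fun
E
cat > all.py <<'E'
from fit import *
G=dict(u1=(564,222,.2),u2=(558,130,-.2),u3=(553,35,-.4),u4=(448,225,-.15),d1=(671,53,-.5),d2=(431,132,-.3),d3=(433,37,.5))
w=np.load('w1.npz'); wc=(w['K'],w['R'],w['t']); tc=cal('top')
for n,g in G.items():
    for im,c in((cv2.imread('pics/w1_raw.png'),wc),(cv2.imread('pics/top0_raw.png'),tc)):
        print(n,np.round(fit(im,c,n[0],*g),2))
E
python3 all.py
python3 plan.py "467 -183 150 0 1 12"
```

```text
u1 [5.6833e+02 2.2564e+02 2.3000e-01 9.0000e-01]
u1 [5.6730e+02 2.2723e+02 2.3000e-01 2.9900e+00]
u2 [ 5.6088e+02  1.3194e+02 -2.7000e-01  4.3000e-01]
u2 [ 5.5985e+02  1.3332e+02 -2.9000e-01  2.8400e+00]
u3 [ 5.5588e+02  3.6610e+01 -4.5000e-01  3.5000e-01]
u3 [ 5.5516e+02  3.7610e+01 -4.8000e-01  2.7400e+00]
u4 [ 4.5008e+02  2.2846e+02 -2.0000e-01  6.1000e-01]
u4 [ 4.4870e+02  2.2955e+02 -1.8000e-01  3.2200e+00]
d1 [ 6.7565e+02  5.4830e+01 -4.7000e-01  3.4100e+00]
d1 [ 6.7551e+02  5.5600e+01 -4.8000e-01  2.3900e+00]
d2 [ 4.3206e+02  1.3351e+02 -3.8000e-01  3.3000e-01]
d2 [ 4.3024e+02  1.3473e+02 -3.6000e-01  2.7500e+00]
d3 [436.24  37.37   0.48   6.95]
d3 [435.31  38.56   0.44   3.  ]
-73.1 333.4 123.4 0.001 1  (x12)
```

The wrist and top fits agree to about 1.5 mm. Now a look over the balance on the way to the key.

>>> send_rows(
  deltas="0 300 0 0 1;0 300 0 0 1;0 300 0 0 1;0 300 0 0 1;0 300 0 0 1;0 300 0 0 1;0 300 0 0 1;0 300 0 0 1",
)

```text
time: 2.9
ee_pos: [540.2, -148.9, 273.4]
tool_rot: [[1.0, 0.001, 0.0], [0.001, -1.0, 0.0], [0.0, -0.0, -1.0]]
ft_force: [-0.1, -0.1, -0.6]
width: 0.2
```

```bash
python3 - <<'E'
from h import *
o=get_obs(); print(o['time'],o['ee_pos'],o['ft_force'])
np.savetxt('cmd.txt',[539.9,-149.6,273.4,0.0006])
c=cal('wrist'); np.savez('w2.npz',K=c[0],R=c[1],t=c[2]); snap('wrist','w2',s=1.42)
E
```

```text
2.9 [ 540.21501709 -148.85167379  273.37692659] [-0.11208736 -0.06790916 -0.64841062]
```

View pics/w2.png

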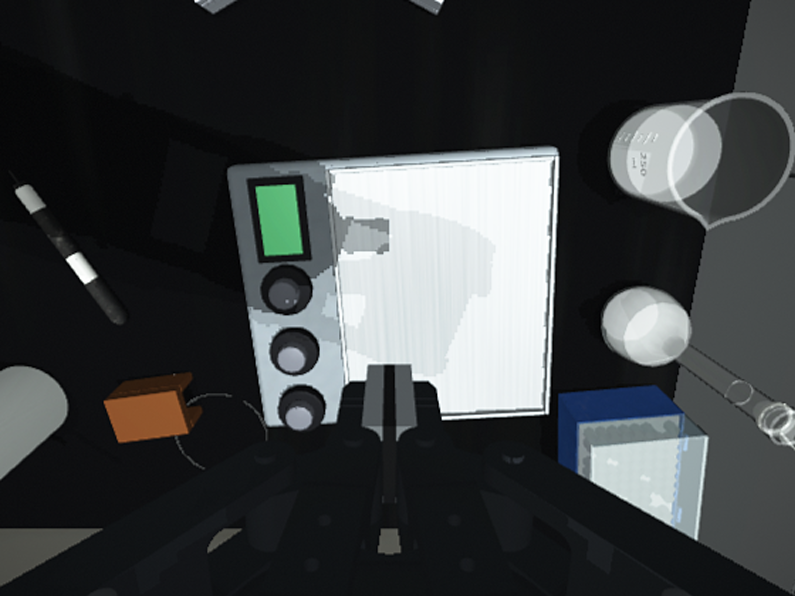

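The keys' light caps are at (285,293), (294,357), (301,412). The tray corners are at (331,169), (553,156), (547,413), and the tray is empty.

```bash
python3 - <<'E'
from h import *
w=np.load('w2.npz'); c=(w['K'],w['R'],w['t']); t=cal('top'); s=cal('scene')
for n,uv,z in [("kl",(285,293),45),("km",(294,357),45),("kr",(301,412),45),("TL",(331,169),38),("TR",(553,156),38),("BR",(547,413),38),("bodyTL",(229,166),25),("bodyTR",(558,148),25)]:
    p=ray(c,np.array(uv)/1.42,z); print(n,p.round(1),(proj(t,p)-[170,100])@np.eye(2)*3.6, proj(s,p)*1.42)
# key height by triangulation wrist/top: kl top crop (590,399)?
im=cv2.imread('pics/top0_raw.png')[195:225,310:375]; im2=cv2.imread('pics/sc0_raw.png')[230:275,320:395]
a=cv2.resize(im,(780,360),interpolation=cv2.INTER_CUBIC); b=cv2.resize(im2,None,fx=5,fy=5,interpolation=cv2.INTER_CUBIC)
b=cv2.copyMakeBorder(b,0,0,0,780-b.shape[1],cv2.BORDER_CONSTANT); cv2.imwrite('pics/keys.png',np.vstack([a,b]))
E
```

```text
kl [ 466.5 -182.8   45. ] [584.81814712 398.14132359] [480.29761176 348.43796387]
km [ 470.2 -233.3   45. ] [643.73126695 392.42043812] [511.06521638 357.88187366]
kr [ 473.1 -280.3   45. ] [698.55760983 387.76510108] [540.55594174 367.2136085 ]
TL [501.7 -95.9  38. ] [482.04983657 360.6620703 ] [440.89107974 320.91919504]
TR [652.5 -87.   38. ] [466.85021033 190.55477316] [471.57001096 271.42380112]
BR [ 667.7 -284.8   38. ] [692.05827544 167.59080734] [577.63141952 299.07546008]
bodyTL [428.2 -95.   25. ] [482.73315725 446.22369669] [420.41430333 353.55463979]
bodyTR [659.5 -82.2  25. ] [460.69207867 186.24113604] [470.25353308 274.0672862 ]
```

View pics/keys.png

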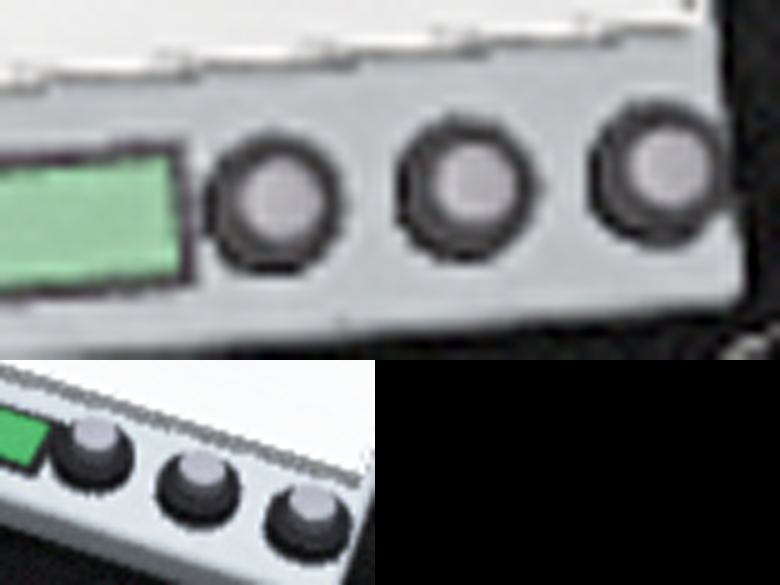

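```bash
python3 - <<'E'
from h import *
from scipy.optimize import least_squares
w=np.load('w2.npz'); c=(w['K'],w['R'],w['t']); t=cal('top'); s=cal('scene')
for n,a,b,d in [("kl",(285,293),(333.4,211.9),(339.2,245)),("km",(294,357),(349.6,210.2),(361.2,251.6)),("kr",(301,412),(365.75,208.9),(382.8,258.4))]:
    f=lambda p:np.r_[proj(c,p)-np.array(a)/1.42,proj(t,p)-b,proj(s,p)-d]
    r=least_squares(f,[470,-230,45]); print(n,r.x.round(1),r.fun.round(1))
E
python3 plan.py "468 -184 90 0.076 1 8"
```

```text
kl [ 466.3 -183.3   45. ] [-0.1  0.5 -0.8 -1.3 -0.8  0.5]
km [ 470.1 -234.1   44.8] [-0.   0.6 -0.5 -1.2 -1.   0.6]
kr [ 472.9 -282.4   43.6] [ 0.1  1.  -1.1 -1.1 -1.3  1. ]
-71.9 34.4 183.4 -0.075 1  (x8)
```

>>> send_rows(
  deltas="-73 34.2 150 -0.067 1;-73 34.2 150 -0.067 1;-73 34.2 150 -0.067 1;-73 34.2 183.4 -0.067 1;-73 34.2 195 -0.067 1;-73 34.2 201.4 -0.067 1;-73 34.2 201.4 -0.067 1;-73 34.2 201.4 -0.067 1",
)

```text
time: 3.95
ee_pos: [467.6, -184.3, 72.8]
tool_rot: [[0.998, 0.067, 0.001], [0.067, -0.998, -0.001], [0.001, 0.001, -1.0]]
ft_force: [0.1, -0.0, -0.0]
width: 0.3
```

>>> send_rows(
  deltas="0 0 2 0 1;0 0 4 0 1;0 0 6 0 1;0 0 6 0 1",
)

```text
time: 4.45
ee_pos: [467.5, -184.3, 66.1]
tool_rot: [[0.998, 0.067, 0.001], [0.067, -0.998, -0.0], [0.001, 0.001, -1.0]]
ft_force: [3.4, 0.2, 4.8]
width: -0.3
```

>>> send_rows(
  deltas="0 0 1 0 1;0 0 1 0 1",
)

```text
time: 4.7
ee_pos: [467.6, -184.4, 65.8]
tool_rot: [[0.998, 0.067, 0.001], [0.067, -0.998, -0.001], [0.001, 0.001, -1.0]]
ft_force: [-0.5, 1.9, 14.9]
width: -0.4
```

>>> send_rows(
  deltas="0 0 1 0 1;0 0 1 0 1",
)

```text
time: 4.95
ee_pos: [467.7, -184.4, 65.6]
tool_rot: [[0.998, 0.067, 0.002], [0.067, -0.998, -0.001], [0.002, 0.001, -1.0]]
ft_force: [-5.0, 4.5, 26.4]
width: 0.1
```

>>> send_rows(
  deltas="0 0 -3 0 1;0 0 -3 0 1;0 0 -3 0 1",
)

```text
time: 5.32
ee_pos: [467.2, -184.2, 66.8]
tool_rot: [[0.998, 0.067, 0.0], [0.067, -0.998, -0.0], [0.0, 0.0, -1.0]]
ft_force: [2.6, -1.5, 3.1]
width: -0.6
```

>>> send_rows(
  deltas="0 0 -1 0 1;0 0 -1 0 1;0 0 -1 0 1",
)

```text
time: 5.7
ee_pos: [467.1, -184.2, 67.8]
tool_rot: [[0.998, 0.067, -0.0], [0.067, -0.998, -0.0], [-0.0, 0.0, -1.0]]
ft_force: [2.3, -0.7, 2.7]
width: 0.1
```

>>> send_rows(
  deltas="0 0 -2 0 1;0 0 -2 0 1;0 0 -2 0 1",
)

```text
time: 6.08
ee_pos: [466.9, -184.1, 69.8]
tool_rot: [[0.998, 0.067, -0.0], [0.067, -0.998, 0.0], [-0.0, -0.0, -1.0]]
ft_force: [-0.3, -1.5, 1.7]
width: 0.0
```

>>> send_rows(
  deltas="0 0 -4 0 1;0 0 -4 0 1;0 0 -4 0 1",
)

```text
time: 6.45
ee_pos: [466.9, -184.1, 73.7]
tool_rot: [[0.998, 0.067, -0.0], [0.067, -0.998, 0.0], [-0.0, -0.0, -1.0]]
ft_force: [0.3, 1.1, 0.4]
width: 0.0
```

The force falls off with a spring's slope, so the left key went fully down and is now released. Next is the first pick, u3, probing for the table once to learn the true tip height at this opening.

```bash
python3 - <<'E'
import numpy as np; np.savetxt('cmd.txt',[466.9,-184.1,73.4,0.067])
E
python3 plan.py "500 -140 150 0 -0.76 2" "555.7 36.7 120 -0.46 -0.76 5" "555.7 36.7 45 -0.46 -0.76 3" "555.7 36.7 30 -0.46 -0.46 4"
```

```text
36.0 -41.8 -76.6 0.067 -0.76  (x2)
103.4 -214.4 -46.6 0.527 -0.76  (x5)
103.4 -214.4 28.4 0.527 -0.76  (x3)
103.4 -214.4 43.4 0.527 -0.46  (x4)
```

>>> send_rows(
  deltas="36 -42 -77 0.067 -0.76;36 -42 -77 0.067 -0.76;103.4 -214.4 -46.6 0.527 -0.76;103.4 -214.4 -46.6 0.527 -0.76;103.4 -214.4 -46.6 0.527 -0.76;103.4 -214.4 -46.6 0.527 -0.76;103.4 -214.4 -46.6 0.527 -0.76;103.4 -214.4 10 0.527 -0.76;103.4 -214.4 28.4 0.527 -0.76;103.4 -214.4 28.4 0.527 -0.76;103.4 -214.4 40 0.527 -0.46;103.4 -214.4 43.4 0.527 -0.46;103.4 -214.4 43.4 0.527 -0.46",
  force=40,
)

```text
time: 8.07
ee_pos: [556.0, 36.6, 30.8]
tool_rot: [[0.896, -0.444, 0.0], [-0.444, -0.896, -0.0], [0.0, -0.0, -1.0]]
ft_force: [-0.9, -0.0, 0.6]
width: 62.6
```

>>> send_rows(
  deltas="0 0 2 0 -0.46;0 0 4 0 -0.46;0 0 4 0 -0.46",
)

```text
time: 8.45
ee_pos: [555.9, 36.7, 26.4]
tool_rot: [[0.896, -0.444, -0.0], [-0.444, -0.896, 0.0], [-0.0, 0.0, -1.0]]
ft_force: [0.1, 0.8, 0.0]
width: 62.3
```

>>> send_rows(
  deltas="0 0 2 0 -0.46;0 0 3 0 -0.46;0 0 3 0 -0.46",
)

```text
time: 8.82
ee_pos: [555.9, 36.7, 23.4]
tool_rot: [[0.896, -0.444, -0.0], [-0.444, -0.896, -0.0], [-0.0, 0.0, -1.0]]
ft_force: [-0.4, 0.2, -0.8]
width: 62.3
```

>>> send_rows(
  deltas="0 0 2 0 -0.46;0 0 3 0 -0.46;0 0 3 0 -0.46",
)

```text
time: 9.2
ee_pos: [555.9, 36.6, 20.4]
tool_rot: [[0.896, -0.444, -0.0], [-0.444, -0.896, -0.0], [-0.0, 0.0, -1.0]]
ft_force: [-0.1, -0.4, -0.0]
width: 62.3
```

>>> send_rows(
  deltas="0 0 1 0 -0.46;0 0 1.5 0 -0.46;0 0 1.5 0 -0.46",
)

```text
time: 9.57
ee_pos: [555.9, 36.6, 19.0]
tool_rot: [[0.896, -0.444, 0.0], [-0.444, -0.896, -0.0], [0.0, 0.0, -1.0]]
ft_force: [-0.1, 0.8, 0.1]
width: 62.4
```

>>> send_rows(
  deltas="0 0 0 0 0;0 0 0 0 0.3;0 0 0 0 0.3;0 0 0 0 0.3",
)

```text
time: 10.07
ee_pos: [556.0, 36.7, 19.3]
tool_rot: [[0.896, -0.444, 0.0], [-0.444, -0.896, -0.0], [0.0, -0.0, -1.0]]
ft_force: [-1.6, -0.8, 6.4]
width: 58.5
```

>>> send_rows(
  deltas="0 0 -20 0 0.3;0 0 -50 0 0.3;0 0 -50 0 0.3",
)

```text
time: 10.45
ee_pos: [557.2, 36.7, 71.9]
tool_rot: [[0.896, -0.444, 0.005], [-0.444, -0.896, -0.0], [0.004, -0.002, -1.0]]
ft_force: [-0.1, -1.0, -0.9]
width: 58.8
```

```bash
python3 - <<'E'
from h import *
o=get_obs(); print(o['time'],o['ee_pos'],o['width'],o['ft_force'])
snap('wrist','g1',s=1.42)
E
```

```text
10.45 [557.1539483   36.67324532  71.888459  ] 58.80787775346068 [-0.10102137 -0.97715593 -0.86377681]
```

View pics/g1.png

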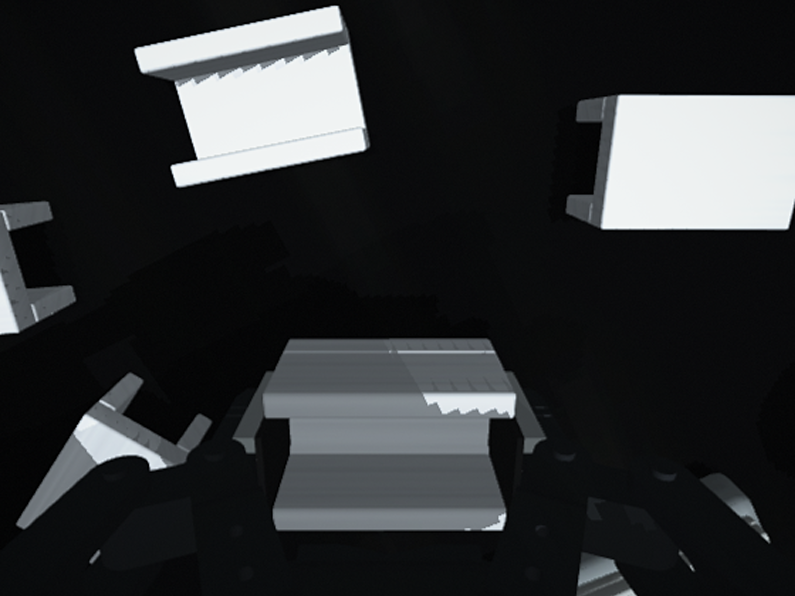

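The channel is held level between the fingers by its ends, seen at (390,430). On to tray place A.

```bash
python3 - <<'E'
import numpy as np; np.savetxt('cmd.txt',[555.7,36.7,68.5,-0.46])
E
python3 plan.py "575 -130 130 -0.1 0.3 3" "588.8 -254.4 130 0.067 0.3 5" "588.8 -254.4 70 0.067 0.3 2"  "588.8 -254.4 54 0.067 0.3 2"
```

```text
91.3 140.8 -61.5 -0.360 0.3  (x3)
158.9 246.1 -61.5 -0.527 0.3  (x5)
158.9 246.1 -1.5 -0.527 0.3  (x2)
158.9 246.1 14.5 -0.527 0.3  (x2)
```

>>> send_rows(
  deltas="91.3 140.8 -61.5 -0.36 0.3;91.3 140.8 -61.5 -0.36 0.3;91.3 140.8 -61.5 -0.36 0.3;158.9 246.1 -61.5 -0.527 0.3;158.9 246.1 -61.5 -0.527 0.3;158.9 246.1 -61.5 -0.527 0.3;158.9 246.1 -40 -0.527 0.3;158.9 246.1 -15 -0.527 0.3;158.9 246.1 0 -0.527 0.3;158.9 246.1 10 -0.527 0.3;158.9 246.1 14.5 -0.527 0.3;158.9 246.1 14.5 -0.527 0.3",
)

```text
time: 12.0
ee_pos: [589.2, -254.4, 54.7]
tool_rot: [[0.998, 0.067, 0.0], [0.067, -0.998, -0.0], [0.0, 0.0, -1.0]]
ft_force: [-0.5, -0.2, -1.5]
width: 58.7
```

>>> send_rows(
  deltas="0 0 1 0 0.3;0 0 2 0 0.3;0 0 2 0 0.3",
)

```text
time: 12.38
ee_pos: [589.0, -254.4, 52.6]
tool_rot: [[0.998, 0.067, 0.0], [0.067, -0.998, -0.0], [0.0, 0.0, -1.0]]
ft_force: [-0.1, -0.3, -1.0]
width: 58.5
```

>>> send_rows(
  deltas="0 0 0.7 0 0.3;0 0 1 0 0.3;0 0 1 0 -0.2;0 0 1 0 -0.6;0 0 1 0 -0.7;0 0 -10 0 -0.76;0 0 -60 0 -0.76;0 0 -100 0 -0.76;0 0 -100 0 -0.76",
)

```text
time: 13.5
ee_pos: [590.3, -255.0, 157.0]
tool_rot: [[0.998, 0.067, 0.006], [0.067, -0.998, -0.003], [0.006, 0.003, -1.0]]
ft_force: [0.1, 0.3, 0.2]
width: 75.0
```

```bash
cat > chk.py <<'E'
# verify channels with the top camera: reports shift from stored table poses
from fit import *
import sys
G=dict(u1=(568,226,.23),u2=(560.5,132.3,-.28),u4=(449.7,228.8,-.19),d1=(675.6,55,-.475),d2=(431.5,134,-.37),d3=(436,37.7,.46))
im=snap('top','chk'); c=cal('top')
print(get_obs()['time'])
for n in sys.argv[1:]: print(n,np.round(fit(im,c,n[0],*G[n]),2))
E
python3 chk.py u1 u2 u4 d1 d2 d3
python3 - <<'E'
import numpy as np; np.savetxt('cmd.txt',[588.8,-254.4,151,0.067])
E
python3 plan.py "575 -60 120 -0.1 -0.76 4" "560.5 132.3 120 -0.28 -0.76 4" "560.5 132.3 21 -0.28 -0.6 5"  "560.5 132.3 20 -0.28 0.3 4" "560.5 132.3 70 -0.28 0.3 2"
```

```text
13.55
u1 [5.6755e+02 2.2713e+02 2.4000e-01 3.1500e+00]
u2 [ 5.5988e+02  1.3347e+02 -2.7000e-01  2.9500e+00]
u4 [ 4.4853e+02  2.2973e+02 -1.7000e-01  3.3100e+00]
d1 [ 6.7467e+02  5.5200e+01 -4.7000e-01  2.6000e+00]
d2 [ 4.3055e+02  1.3477e+02 -3.9000e-01  2.8800e+00]
d3 [434.33  38.18   0.46   3.14]
-0.8 -194.9 31.0 0.167 -0.76  (x4)
-2.3 -387.7 31.0 0.347 -0.76  (x4)
-2.3 -387.7 130.0 0.347 -0.6  (x5)
-2.3 -387.7 131.0 0.347 0.3  (x4)
-2.3 -387.7 81.0 0.347 0.3  (x2)
```

>>> send_rows(
  deltas="-1 -195 31 0.167 -0.76;-1 -195 31 0.167 -0.76;-1 -195 31 0.167 -0.76;-2.3 -387.7 31 0.347 -0.76;-2.3 -387.7 31 0.347 -0.76;-2.3 -387.7 31 0.347 -0.76;-2.3 -387.7 50 0.347 -0.76;-2.3 -387.7 85 0.347 -0.72;-2.3 -387.7 115 0.347 -0.65;-2.3 -387.7 127 0.347 -0.6;-2.3 -387.7 130 0.347 -0.6;-2.3 -387.7 131 0.347 -0.5;-2.3 -387.7 131 0.347 0.3;-2.3 -387.7 131 0.347 0.3;-2.3 -387.7 131 0.347 0.3",
)

```text
time: 15.42
ee_pos: [561.3, 132.2, 22.6]
tool_rot: [[0.961, -0.276, 0.002], [-0.276, -0.961, 0.0], [0.002, -0.001, -1.0]]
ft_force: [-1.8, -1.2, 7.1]
width: 58.4
```

```bash
python3 plan.py "565 0 130 -0.1 0.3 3" "585.9 -211.5 130 0.067 0.3 5" "585.9 -211.5 70 0.067 0.3 2"  "585.9 -211.5 52.5 0.067 0.3 2" "585.9 -211.5 51 0.067 0.3 2"
```

```text
40.9 125.9 -60.0 -0.180 0.3  (x3)
119.4 323.4 -60.0 -0.347 0.3  (x5)
119.4 323.4 0.0 -0.347 0.3  (x2)
119.4 323.4 17.5 -0.347 0.3  (x2)
119.4 323.4 19.0 -0.347 0.3  (x2)
```

>>> send_rows(
  deltas="0 0 0 0 0.3;0 0 0 0 0.3;0 0 0 0 0.3",
)

```text
time: 15.8
ee_pos: [561.3, 132.3, 22.6]
tool_rot: [[0.961, -0.276, 0.002], [-0.276, -0.961, 0.0], [0.002, -0.001, -1.0]]
ft_force: [-1.1, -0.9, 7.3]
width: 58.1
```

```bash
cat > p.sh <<'E'
# p.sh "x y z yaw" wp... : base pose given, then plan
echo $1 | tr ' ' '\n' > cmd.txt; shift; python3 plan.py "$@"
E
bash p.sh "561.2 132.3 22 -0.28" "565 0 130 -0.1 0.3 3" "585.9 -211.5 130 0.067 0.3 5" "585.9 -211.5 70 0.067 0.3 2"  "585.9 -211.5 57 0.067 0.3 2"
```

```text
40.2 126.1 -108.0 -0.180 0.3  (x3)
118.7 323.6 -108.0 -0.347 0.3  (x5)
118.7 323.6 -48.0 -0.347 0.3  (x2)
118.7 323.6 -35.0 -0.347 0.3  (x2)
```

>>> send_rows(
  deltas="0 0 -50 0 0.3;40.2 126.1 -108 -0.18 0.3;40.2 126.1 -108 -0.18 0.3;40.2 126.1 -108 -0.18 0.3;118.7 323.6 -108 -0.347 0.3;118.7 323.6 -108 -0.347 0.3;118.7 323.6 -108 -0.347 0.3;118.7 323.6 -108 -0.347 0.3;118.7 323.6 -90 -0.347 0.3;118.7 323.6 -65 -0.347 0.3;118.7 323.6 -48 -0.347 0.3;118.7 323.6 -38 -0.347 0.3;118.7 323.6 -35 -0.347 0.3;118.7 323.6 -35 -0.347 0.3;118.7 323.6 -35 -0.347 0.3",
)

```text
time: 17.68
ee_pos: [585.7, -211.6, 57.2]
tool_rot: [[0.998, 0.067, 0.001], [0.067, -0.998, -0.0], [0.001, 0.0, -1.0]]
ft_force: [0.5, 0.2, -2.0]
width: 58.3
```

>>> send_rows(
  deltas="0 0 1.5 0 0.3;0 0 2.5 0 0.3;0 0 2.5 0 0.3;0 0 2.5 0 -0.2;0 0 2.5 0 -0.6;0 0 2.5 0 -0.72;0 0 -10 0 -0.76;0 0 -40 0 -0.76;0 0 -80 0 -0.76;0 0 -95 0 -0.76;0 0 -95 0 -0.76;0 0 -95 0 -0.76",
)

```text
time: 19.18
ee_pos: [584.9, -211.3, 150.0]
tool_rot: [[0.998, 0.067, -0.002], [0.067, -0.998, 0.001], [-0.002, -0.001, -1.0]]
ft_force: [-0.7, -0.9, -0.3]
width: 75.2
```

```bash
python3 chk.py u1 u4 d1 d2 d3; python3 -c "
from h import *
o=get_obs();print(o['ee_pos'],o['tool_rot'][:,2])"
bash p.sh "585.7 -211.6 150 0.067" "575 -30 130 0.1 -0.76 4" "568 226.2 130 0.23 -0.76 4" "568 226.2 21 0.23 -0.6 5"  "568 226.2 20 0.23 0.3 4"
```

```text
19.225
u1 [5.6684e+02 2.2742e+02 2.1000e-01 3.2300e+00]
u4 [ 4.4891e+02  2.2875e+02 -2.2000e-01  3.3900e+00]
d1 [ 6.7451e+02  5.5380e+01 -4.9000e-01  2.7700e+00]
d2 [ 4.3084e+02  1.3436e+02 -3.7000e-01  2.9900e+00]
d3 [4.3458e+02 3.8720e+01 4.2000e-01 3.2000e+00]
[ 584.9283151  -211.31992996  149.9263512 ] [-2.18798610e-03  9.29766653e-04 -9.99997174e-01]
1.5 -181.9 20.0 -0.033 -0.76  (x4)
11.7 -438.0 20.0 -0.163 -0.76  (x4)
11.7 -438.0 129.0 -0.163 -0.6  (x5)
11.7 -438.0 130.0 -0.163 0.3  (x4)
```

>>> send_rows(
  deltas="1.5 -182 20 -0.033 -0.66;1.5 -182 20 -0.033 -0.66;1.5 -182 20 -0.033 -0.66;11.2 -438 20 -0.163 -0.66;11.2 -438 20 -0.163 -0.66;11.2 -438 20 -0.163 -0.66;11.2 -438 20 -0.163 -0.66;11.2 -438 50 -0.163 -0.66;11.2 -438 85 -0.163 -0.66;11.2 -438 115 -0.163 -0.66;11.2 -438 126 -0.163 -0.66;11.2 -438 128 -0.163 -0.6;11.2 -438 129 -0.163 -0.5;11.2 -438 129 -0.163 0.3;11.2 -438 129 -0.163 0.3;11.2 -438 129 -0.163 0.3;11.2 -438 129 -0.163 0.3",
)

```text
time: 21.35
ee_pos: [567.9, 226.4, 23.9]
tool_rot: [[0.974, 0.228, 0.002], [0.228, -0.974, 0.001], [0.002, -0.0, -1.0]]
ft_force: [-1.2, -0.8, 7.2]
width: 58.0
```

```bash
bash p.sh "567.8 226.4 23.2 0.23" "565 60 130 0.1 0.3 3" "583.1 -168.5 130 0.067 0.3 5" "583.1 -168.5 58.5 0.067 0.3 2"
```

```text
-40.7 161.4 -106.8 0.130 0.3  (x3)
-75.1 388.0 -106.8 0.163 0.3  (x5)
-75.1 388.0 -35.3 0.163 0.3  (x2)
```

>>> send_rows(
  deltas="0 0 -20 0 0.3;0 0 -60 0 0.3;-40.7 161.4 -106.8 0.13 0.3;-40.7 161.4 -106.8 0.13 0.3;-40.7 161.4 -106.8 0.13 0.3;-75.1 388 -106.8 0.163 0.3;-75.1 388 -106.8 0.163 0.3;-75.1 388 -106.8 0.163 0.3;-75.1 388 -106.8 0.163 0.3;-75.1 388 -106.8 0.163 0.3;-75.1 388 -80 0.163 0.3;-75.1 388 -55 0.163 0.3;-75.1 388 -40 0.163 0.3;-75.1 388 -35.3 0.163 0.3;-75.1 388 -35.3 0.163 0.3;-75.1 388 -35.3 0.163 0.3",
)

```text
time: 23.35
ee_pos: [583.0, -168.7, 58.7]
tool_rot: [[0.998, 0.067, 0.001], [0.067, -0.998, -0.0], [0.001, 0.001, -1.0]]
ft_force: [-0.1, -0.3, -0.3]
width: 57.9
```

```bash
python3 -c "
from h import *
print(get_obs()['ee_pos']); snap('wrist','pl3',s=1.42)"
```

```text
[ 583.0132004  -168.71697655   58.72763639]
```

View pics/pl3.png

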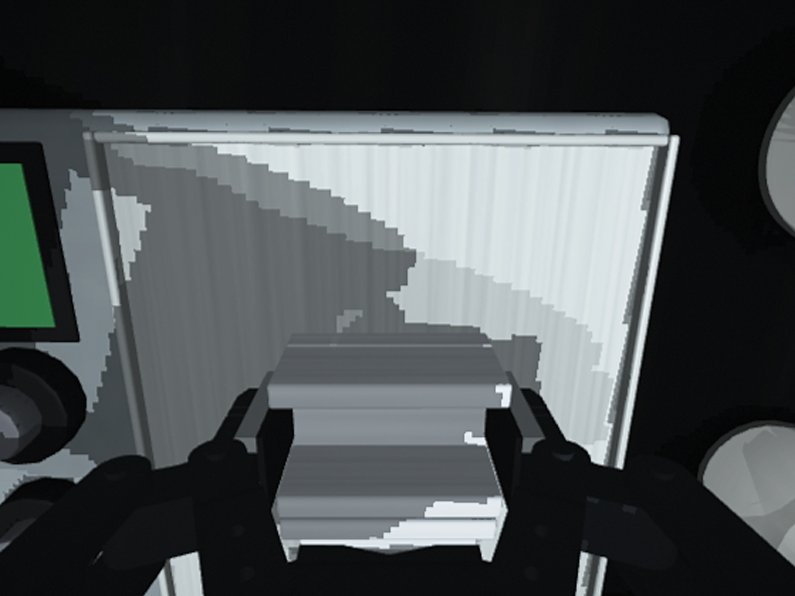

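The third channel is held level at (388,440), the second shows just behind it at (388,530), and their ends line up. Lower and release.

>>> send_rows(
  deltas="0 0 1.5 0 0.3;0 0 2.7 0 0.3;0 0 2.7 0 0.3;0 0 2.7 0 -0.2;0 0 2.7 0 -0.6;0 0 2.7 0 -0.72;0 0 -10 0 -0.76;0 0 -40 0 -0.76;0 0 -80 0 -0.76;0 0 -95 0 -0.76;0 0 -95 0 -0.76;0 0 -95 0 -0.76",
)

```text
time: 24.9
ee_pos: [582.1, -168.5, 151.4]
tool_rot: [[0.998, 0.067, -0.002], [0.067, -0.998, 0.001], [-0.002, -0.001, -1.0]]
ft_force: [0.8, 0.6, -0.2]
width: 75.0
```

```bash
python3 chk.py u4 d1 d2 d3; python3 -c "
from h import *
o=get_obs();print(o['ee_pos'],o['tool_rot'][:,2])"
bash p.sh "582.5 -168.5 153.5 0.067" "500 40 130 -0.1 -0.76 4" "449.7 228.7 130 -0.19 -0.76 4" "449.7 228.7 18 -0.19 -0.6 5"
```

```text
24.95
u4 [ 4.4849e+02  2.2993e+02 -2.0000e-01  3.5000e+00]
d1 [ 6.7478e+02  5.4810e+01 -4.7000e-01  2.7100e+00]
d2 [ 4.3093e+02  1.3488e+02 -3.5000e-01  2.9800e+00]
d3 [435.18  38.23   0.45   3.22]
[ 582.09593813 -168.47433669  151.2600217 ] [-2.22100651e-03  8.08803308e-04 -9.99997206e-01]
-68.4 -213.6 23.5 0.167 -0.76  (x4)
-105.9 -405.2 23.5 0.257 -0.76  (x4)
-105.9 -405.2 135.5 0.257 -0.6  (x5)
```

>>> send_rows(
  deltas="-68.4 -213.6 23.5 0.167 -0.76;-68.4 -213.6 23.5 0.167 -0.76;-68.4 -213.6 23.5 0.167 -0.76;-68.4 -213.6 23.5 0.167 -0.76;-105.9 -405.2 23.5 0.257 -0.76;-105.9 -405.2 23.5 0.257 -0.76;-105.9 -405.2 23.5 0.257 -0.76;-105.9 -405.2 23.5 0.257 -0.76;-105.9 -405.2 55 0.257 -0.76;-105.9 -405.2 90 0.257 -0.72;-105.9 -405.2 120 0.257 -0.66;-105.9 -405.2 132 0.257 -0.6;-105.9 -405.2 134.5 0.257 -0.55;-105.9 -405.2 134.5 0.257 -0.5;-105.9 -405.2 134.5 0.257 0.3;-105.9 -405.2 134.5 0.257 0.3;-105.9 -405.2 134.5 0.257 0.3;-105.9 -405.2 134.5 0.257 0.3",
)

```text
time: 27.2
ee_pos: [450.4, 228.7, 19.5]
tool_rot: [[0.982, -0.189, 0.002], [-0.189, -0.982, 0.001], [0.002, -0.001, -1.0]]
ft_force: [-1.2, -1.7, 5.6]
width: 58.4
```

```bash
bash p.sh "449.7 228.7 18.8 -0.19" "500 60 130 0.0 0.3 3" "580.2 -125.6 130 0.067 0.3 5" "580.2 -125.6 55 0.067 0.3 2"
```

```text
81.3 156.2 -111.2 -0.190 0.3  (x3)
195.1 323.3 -111.2 -0.257 0.3  (x5)
195.1 323.3 -36.2 -0.257 0.3  (x2)
```

Bookkeeping is now exact: commanded 18.8, measured 19.5. Place it at D.

>>> send_rows(
  deltas="0 0 -20 0 0.3;0 0 -60 0 0.3;81.3 156.2 -111.2 -0.19 0.3;81.3 156.2 -111.2 -0.19 0.3;81.3 156.2 -111.2 -0.19 0.3;195.1 323.3 -111.2 -0.257 0.3;195.1 323.3 -111.2 -0.257 0.3;195.1 323.3 -111.2 -0.257 0.3;195.1 323.3 -111.2 -0.257 0.3;195.1 323.3 -111.2 -0.257 0.3;195.1 323.3 -85 -0.257 0.3;195.1 323.3 -58 -0.257 0.3;195.1 323.3 -42 -0.257 0.3;195.1 323.3 -36.2 -0.257 0.3;195.1 323.3 -36.2 -0.257 0.3;195.1 323.3 -36.2 -0.257 0.3",
)

```text
time: 29.2
ee_pos: [580.8, -125.8, 55.4]
tool_rot: [[0.998, 0.067, 0.001], [0.067, -0.998, -0.0], [0.001, 0.001, -1.0]]
ft_force: [-0.6, -0.2, -1.2]
width: 58.7
```

>>> send_rows(
  deltas="0 0 2 0 0.3;0 0 3.7 0 0.3;0 0 3.7 0 0.3;0 0 3.7 0 -0.2;0 0 3.7 0 -0.6;0 0 3.7 0 -0.72;0 0 -10 0 -0.76;0 0 -40 0 -0.76;0 0 -80 0 -0.76;0 0 -125 0 -0.76;0 0 -175 0 -0.76;0 0 -215 0 -0.76;0 0 -215 0 -0.76;0 0 -215 0 -0.76;0 0 -215 0 -0.76",
)

```text
time: 31.08
ee_pos: [580.0, -125.7, 268.4]
tool_rot: [[0.998, 0.067, -0.002], [0.067, -0.998, 0.0], [-0.002, -0.001, -1.0]]
ft_force: [-0.2, -0.5, -0.8]
width: 75.1
```

```bash
python3 chk.py d1 d2 d3; python3 - <<'E'
from h import *
o=get_obs(); print(o['ee_pos'])
c=cal('wrist'); np.savez('w3.npz',K=c[0],R=c[1],t=c[2]); snap('wrist','w3',s=1.42)
E
```

```text
31.125
d1 [ 6.7546e+02  5.5180e+01 -4.7000e-01  2.7500e+00]
d2 [ 4.2994e+02  1.3488e+02 -3.7000e-01  3.0000e+00]
d3 [435.97  37.87   0.46  20.51]
[ 580.07823528 -125.73657918  268.43318626]
```

View pics/w3.png

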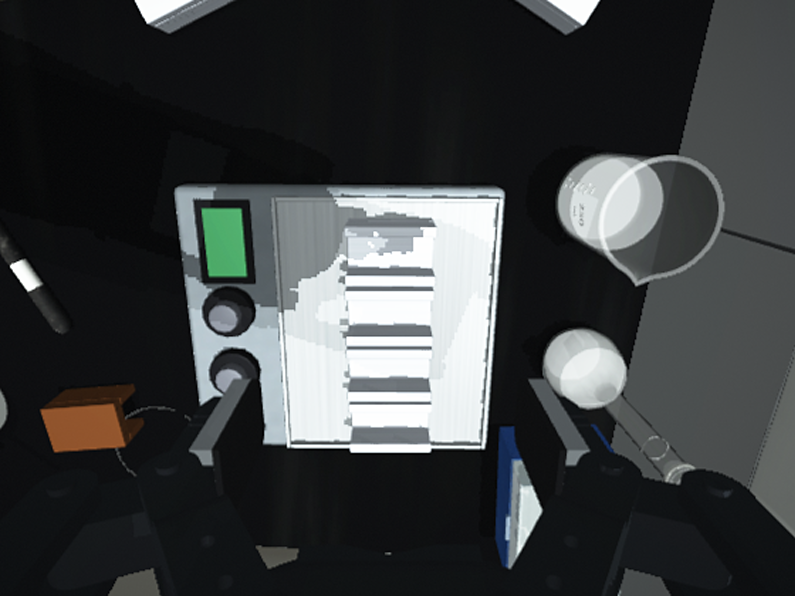

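The row looks aligned: the four are at x 347-433 px with the last outer leg at (390,450). I'll overlay the expected wireframes to check heights and positions.

```bash
cat > ov.py <<'E'
from fit import *
import sys
def overlay(f,c,items,crop,s,out):
    im=cv2.imread(f); x0,y0,x1,y1=crop; im=cv2.resize(im[y0:y1,x0:x1],None,fx=s,fy=s,interpolation=cv2.INTER_CUBIC)
    for k,x,y,a,z0 in items:
        zt=34; 
        for ya,yb in ([(-20,-13),(13,20)] if k=='u' else [(-20,20)]):
            P=[(-30,ya),(30,ya),(30,yb),(-30,yb)]
            pts=[((proj(c,(x+X*np.cos(a)-Y*np.sin(a),y+X*np.sin(a)+Y*np.cos(a),z0+zt))-[x0,y0]+.5)*s-.5) for X,Y in P]
            cv2.polylines(im,[np.int32(np.round(pts))],True,(0,0,255) if k=='u' else (0,200,0),1)
    cv2.imwrite(out,im)
E
python3 - <<'E'
from ov import *
w=np.load('w3.npz'); c=(w['K'],w['R'],w['t'])
it=[('u',x,y,.067,32) for x,y in((588.8,-254.4),(585.9,-211.5),(583.1,-168.5),(580.2,-125.6))]
overlay('pics/w3_raw.png',c,it,(190,135,360,325),3.1,'pics/ov3.png')
# tray frame corners
t=np.array([584.5,-190]);R=np.array([[np.cos(.067),-np.sin(.067)],[np.sin(.067),np.cos(.067)]])
im=cv2.imread('pics/ov3.png')
for X,Y in((-77,97),(77,97),(77,-97),(-77,-97)):
    p=t+R@[X,Y]; q=((proj(c,(*p,38))-[190,135]+.5)*3.1).astype(int); cv2.circle(im,tuple(int(v) for v in q),4,(255,0,0),1)
cv2.imwrite('pics/ov3.png',im)
E
```

```text
(no output)
```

View pics/ov3.png

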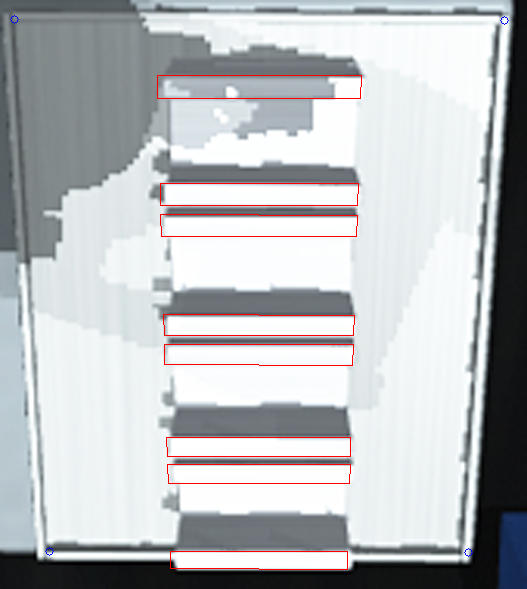

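The overlay matches to about a pixel, with 43 mm spacing and all four on the tray floor. Now the legs-down ones, starting with d2 for the middle place. d3's poor top fit may be occlusion by the arm, so I'll check it again later.

```bash
bash p.sh "580.2 -125.6 270 0.067" "500 20 150 -0.1 -0.76 4" "431.3 134.1 150 -0.37 -0.76 4" "431.3 134.1 44 -0.37 -0.6 5"
```

```text
-70.3 -150.6 120.0 0.167 -0.76  (x4)
-131.2 -269.1 120.0 0.437 -0.76  (x4)
-131.2 -269.1 226.0 0.437 -0.6  (x5)
```

>>> send_rows(
  deltas="-70.3 -150.6 100 0.167 -0.76;-70.3 -150.6 120 0.167 -0.76;-70.3 -150.6 120 0.167 -0.76;-131.2 -269.1 120 0.437 -0.76;-131.2 -269.1 120 0.437 -0.76;-131.2 -269.1 120 0.437 -0.76;-131.2 -269.1 120 0.437 -0.76",
)

```text
time: 32.05
ee_pos: [430.6, 135.1, 149.2]
tool_rot: [[0.933, -0.359, -0.001], [-0.359, -0.933, -0.0], [-0.001, 0.0, -1.0]]
ft_force: [0.4, -0.8, 0.4]
width: 75.0
```

```bash
python3 chk.py d1 d2 d3; python3 - <<'E'
from fit import *
o=get_obs(); print(o['ee_pos'])
c=cal('wrist'); im=snap('wrist','w4')
for g in((431.3,134.1,-.37),(436,37.7,.46)): print(np.round(fit(im,c,'d',*g),2))
E
```

```text
32.1
d1 [ 6.7478e+02  5.5230e+01 -4.7000e-01  2.5500e+00]
d2 [449.31 154.08  -0.73  45.48]
d3 [434.66  38.52   0.44   3.03]
[431.26555251 134.22506126 149.36837867]
[ 4.3253e+02  1.3367e+02 -3.8000e-01  1.4800e+00]
[436.4   37.57   0.48   1.51]
```

>>> send_rows(
  deltas="0 0 40 0 -0.76;0 0 75 0 -0.72;0 0 98 0 -0.66;0 0 106 0 -0.6;0 0 106 0 -0.55;0 0 106 0 -0.5;0 0 106 0 0.3;0 0 106 0 0.3;0 0 106 0 0.3;0 0 106 0 0.3",
)

```text
time: 33.4
ee_pos: [432.0, 133.9, 44.7]
tool_rot: [[0.932, -0.362, 0.002], [-0.362, -0.932, 0.0], [0.002, -0.001, -1.0]]
ft_force: [-2.3, -2.2, 8.3]
width: 58.4
```

```bash
bash p.sh "431.3 134.1 44 -0.37" "431.3 134.1 100 -0.37 .3 2" "500 10 150 -0.1 0.3 3" "584.5 -190 150 0.067 0.3 5" "584.5 -190 95 0.067 0.3 2"
```

```text
0.0 0.0 -56.0 0.000 0.3  (x2)
108.9 90.9 -106.0 -0.270 0.3  (x3)
260.0 246.8 -106.0 -0.437 0.3  (x5)
260.0 246.8 -51.0 -0.437 0.3  (x2)
```

>>> send_rows(
  deltas="0 0 -20 0 0.3;0 0 -56 0 0.3;108.9 90.9 -106 -0.27 0.3;108.9 90.9 -106 -0.27 0.3;108.9 90.9 -106 -0.27 0.3;260 246.8 -106 -0.437 0.3;260 246.8 -106 -0.437 0.3;260 246.8 -106 -0.437 0.3;260 246.8 -106 -0.437 0.3;260 246.8 -106 -0.437 0.3;260 246.8 -90 -0.437 0.3;260 246.8 -76 -0.437 0.3;260 246.8 -72 -0.437 0.3;260 246.8 -72 -0.437 0.3;260 246.8 -72 -0.437 0.3",
)

```text
time: 35.28
ee_pos: [584.8, -190.2, 116.0]
tool_rot: [[0.998, 0.067, 0.001], [0.067, -0.998, -0.0], [0.001, 0.0, -1.0]]
ft_force: [0.5, 0.2, -1.5]
width: 58.0
```

```bash
python3 -c "
from h import *
print(get_obs()['ee_pos']); snap('wrist','pl5',s=1.42)"
```

```text
[ 584.80475197 -190.15443928  115.97028023]
```

View pics/pl5.png

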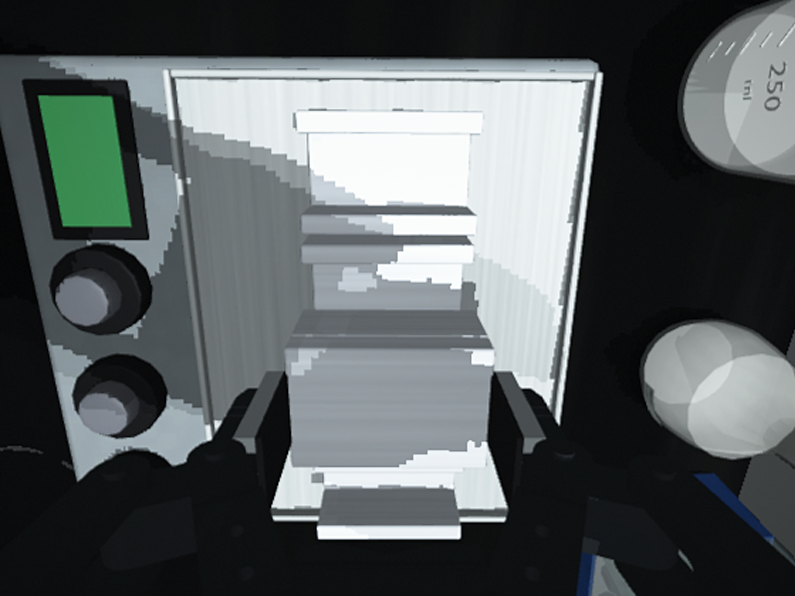

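The held legs-down channel is level at (390,400), with the row square beneath it. Insert.

>>> send_rows(
  deltas="0 0 8 0 0.3;0 0 16 0 0.3;0 0 22 0 0.3;0 0 22 0 0.3",
)

```text
time: 35.83
ee_pos: [584.3, -190.1, 92.8]
tool_rot: [[0.998, 0.067, -0.001], [0.067, -0.998, 0.0], [-0.001, -0.001, -1.0]]
ft_force: [-0.4, -0.8, -1.1]
width: 58.3
```

>>> send_rows(
  deltas="0 0 3 0 0.3;0 0 6 0 0.3;0 0 6 0 0.3;0 0 6 0 0.3",
)

```text
time: 36.33
ee_pos: [584.6, -190.2, 87.6]
tool_rot: [[0.998, 0.067, 0.0], [0.067, -0.998, -0.0], [0.0, 0.0, -1.0]]
ft_force: [0.7, 0.0, -1.5]
width: 58.6
```

>>> send_rows(
  deltas="0 0 1 0 0.3;0 0 1 0 0.3;0 0 1 0 -0.2;0 0 1 0 -0.6;0 0 1 0 -0.72;0 0 -10 0 -0.76;0 0 -40 0 -0.76;0 0 -72 0 -0.76;0 0 -72 0 -0.76;0 0 -72 0 -0.76",
)

```text
time: 37.58
ee_pos: [584.4, -190.1, 159.3]
tool_rot: [[0.998, 0.067, -0.0], [0.067, -0.998, 0.0], [-0.0, -0.0, -1.0]]
ft_force: [0.2, -0.5, -1.0]
width: 75.3
```

```bash
python3 chk.py d1 d3; python3 -c "
from h import *
print(get_obs()['ee_pos'])"
bash p.sh "584.5 -190 160 0.067" "520 -40 150 0.3 -0.76 4" "435.7 37.9 150 0.46 -0.76 4" "435.7 37.9 44 0.46 -0.6 5"
```

```text
37.625
d1 [ 6.7529e+02  5.5460e+01 -4.9000e-01  2.9200e+00]
d3 [4.3458e+02 3.8720e+01 4.2000e-01 3.2600e+00]
[ 584.24220197 -190.06653018  158.77715887]
-54.3 -154.0 10.0 -0.233 -0.76  (x4)
-133.2 -237.4 10.0 -0.393 -0.76  (x4)
-133.2 -237.4 116.0 -0.393 -0.6  (x5)
```

>>> send_rows(
  deltas="-54.3 -154 10 -0.233 -0.76;-54.3 -154 10 -0.233 -0.76;-54.3 -154 10 -0.233 -0.76;-133.2 -237.4 10 -0.393 -0.76;-133.2 -237.4 10 -0.393 -0.76;-133.2 -237.4 10 -0.393 -0.76;-133.2 -237.4 45 -0.393 -0.76;-133.2 -237.4 80 -0.393 -0.72;-133.2 -237.4 108 -0.393 -0.66;-133.2 -237.4 116 -0.393 -0.6;-133.2 -237.4 116 -0.393 -0.55;-133.2 -237.4 116 -0.393 -0.5;-133.2 -237.4 116 -0.393 0.3;-133.2 -237.4 116 -0.393 0.3;-133.2 -237.4 116 -0.393 0.3;-133.2 -237.4 116 -0.393 0.3",
)

```text
time: 39.62
ee_pos: [436.4, 37.7, 44.7]
tool_rot: [[0.896, 0.444, 0.002], [0.444, -0.896, -0.0], [0.002, 0.001, -1.0]]
ft_force: [-2.7, -0.7, 8.4]
width: 58.8
```

```bash
bash p.sh "435.7 37.9 44 0.46" "435.7 37.9 100 0.46 .3 2" "500 -50 150 0.3 0.3 3" "581.6 -146 150 0.067 0.3 5" "581.6 -146 116 0.067 0.3 2"
```

```text
0.0 0.0 -56.0 0.000 0.3  (x2)
18.6 107.3 -106.0 0.160 0.3  (x3)
49.1 229.6 -106.0 0.393 0.3  (x5)
49.1 229.6 -72.0 0.393 0.3  (x2)
```

>>> send_rows(
  deltas="0 0 -20 0 0.3;0 0 -56 0 0.3;18.6 107.3 -106 0.16 0.3;18.6 107.3 -106 0.16 0.3;18.6 107.3 -106 0.16 0.3;49.1 229.6 -106 0.393 0.3;49.1 229.6 -106 0.393 0.3;49.1 229.6 -106 0.393 0.3;49.1 229.6 -106 0.393 0.3;49.1 229.6 -90 0.393 0.3;49.1 229.6 -76 0.393 0.3;49.1 229.6 -72 0.393 0.3;49.1 229.6 -72 0.393 0.3;49.1 229.6 -72 0.393 0.3",
)

```text
time: 41.38
ee_pos: [581.9, -146.2, 115.9]
tool_rot: [[0.998, 0.067, 0.001], [0.067, -0.998, -0.0], [0.001, 0.0, -1.0]]
ft_force: [-0.7, -0.6, -0.7]
width: 58.4
```

>>> send_rows(
  deltas="0 0 8 0 0.3;0 0 16 0 0.3;0 0 22 0 0.3;0 0 22 0 0.3",
)

```text
time: 41.88
ee_pos: [581.5, -146.1, 92.8]
tool_rot: [[0.998, 0.067, -0.001], [0.067, -0.998, 0.0], [-0.001, -0.0, -1.0]]
ft_force: [-0.1, -0.9, -0.6]
width: 58.4
```

>>> send_rows(
  deltas="0 0 3 0 0.3;0 0 6 0 0.3;0 0 6 0 0.3;0 0 6 0 0.3",
)

```text
time: 42.38
ee_pos: [581.8, -146.2, 87.6]
tool_rot: [[0.998, 0.067, 0.0], [0.067, -0.998, -0.0], [0.0, 0.0, -1.0]]
ft_force: [-0.2, -0.2, -0.1]
width: 58.7
```

>>> send_rows(
  deltas="0 0 1 0 0.3;0 0 1 0 0.3;0 0 1 0 -0.2;0 0 1 0 -0.6;0 0 1 0 -0.72;0 0 -10 0 -0.76;0 0 -40 0 -0.76;0 0 -72 0 -0.76;0 0 -72 0 -0.76;0 0 -72 0 -0.76",
)

```text
time: 43.62
ee_pos: [581.5, -146.1, 159.3]
tool_rot: [[0.998, 0.067, -0.0], [0.067, -0.998, 0.0], [-0.0, -0.0, -1.0]]
ft_force: [0.6, -0.2, -1.2]
width: 75.0
```

```bash
python3 chk.py d1; python3 -c "
from h import *
print(get_obs()['ee_pos'])"
bash p.sh "581.6 -146 160 0.067" "640 -40 150 -0.2 -0.76 4" "675.4 55 150 -0.475 -0.76 4" "675.4 55 44 -0.475 -0.6 5"
```

```text
43.675
d1 [ 6.7452e+02  5.4820e+01 -4.7000e-01  2.7700e+00]
[ 581.35969632 -146.10132476  158.79107238]
65.4 -101.9 10.0 0.267 -0.76  (x4)
107.0 -194.3 10.0 0.542 -0.76  (x4)
107.0 -194.3 116.0 0.542 -0.6  (x5)
```

>>> send_rows(
  deltas="65.4 -101.9 10 0.267 -0.76;65.4 -101.9 10 0.267 -0.76;107 -194.3 10 0.542 -0.76;107 -194.3 10 0.542 -0.76;107 -194.3 10 0.542 -0.76;107 -194.3 10 0.542 -0.76;107 -194.3 45 0.542 -0.76;107 -194.3 80 0.542 -0.72;107 -194.3 108 0.542 -0.66;107 -194.3 116 0.542 -0.6;107 -194.3 116 0.542 -0.55;107 -194.3 116 0.542 -0.5;107 -194.3 116 0.542 0.3;107 -194.3 116 0.542 0.3;107 -194.3 116 0.542 0.3;107 -194.3 116 0.542 0.3",
)

```text
time: 45.68
ee_pos: [676.2, 54.8, 45.4]
tool_rot: [[0.889, -0.457, 0.002], [-0.457, -0.889, -0.0], [0.002, -0.001, -1.0]]
ft_force: [-1.4, -1.4, 5.7]
width: 58.6
```

```bash
bash p.sh "675.4 55 44 -0.475" "675.4 55 100 -0.475 .3 2" "630 -60 150 -0.2 0.3 3" "587.4 -234 150 0.067 0.3 5" "587.4 -234 116 0.067 0.3 2"
```

```text
0.0 0.0 -56.0 0.000 0.3  (x2)
12.2 123.0 -106.0 -0.275 0.3  (x3)
53.9 297.3 -106.0 -0.542 0.3  (x5)
53.9 297.3 -72.0 -0.542 0.3  (x2)
```

>>> send_rows(
  deltas="0 0 -20 0 0.3;0 0 -56 0 0.3;12.2 123 -106 -0.275 0.3;12.2 123 -106 -0.275 0.3;12.2 123 -106 -0.275 0.3;53.9 297.3 -106 -0.542 0.3;53.9 297.3 -106 -0.542 0.3;53.9 297.3 -106 -0.542 0.3;53.9 297.3 -106 -0.542 0.3;53.9 297.3 -90 -0.542 0.3;53.9 297.3 -76 -0.542 0.3;53.9 297.3 -72 -0.542 0.3;53.9 297.3 -72 -0.542 0.3;53.9 297.3 -72 -0.542 0.3",
)

```text
time: 47.42
ee_pos: [587.7, -234.0, 115.9]
tool_rot: [[0.998, 0.067, 0.001], [0.067, -0.998, -0.0], [0.001, 0.0, -1.0]]
ft_force: [0.2, 0.3, -0.8]
width: 58.4
```

>>> send_rows(
  deltas="0 0 8 0 0.3;0 0 16 0 0.3;0 0 22 0 0.3;0 0 22 0 0.3",
)

```text
time: 47.92
ee_pos: [587.2, -234.1, 92.8]
tool_rot: [[0.998, 0.067, -0.001], [0.067, -0.998, 0.0], [-0.001, -0.0, -1.0]]
ft_force: [0.4, 0.3, -0.8]
width: 58.5
```

>>> send_rows(
  deltas="0 0 3 0 0.3;0 0 6 0 0.3;0 0 6 0 0.3;0 0 6 0 0.3",
)

```text
time: 48.42
ee_pos: [587.5, -234.2, 87.5]
tool_rot: [[0.998, 0.067, 0.0], [0.067, -0.998, -0.0], [0.0, 0.0, -1.0]]
ft_force: [0.8, 0.1, -0.0]
width: 58.3
```

>>> send_rows(
  deltas="0 0 0.3 0 0.3;0 0 0.3 0 0.3;0 0 0.3 0 -0.2;0 0 0.3 0 -0.6;0 0 0.3 0 -0.72;0 0 -10 0 -0.76;0 0 -40 0 -0.76;0 -40 -95 0 -0.76;0 -90 -145 0 -0.76;0 -108.6 -182 0 -0.76;0 -108.6 -182 0 -0.76;0 -108.6 -182 0 -0.76;0 -108.6 -182 0 -0.76",
)

```text
time: 50.05
ee_pos: [579.8, -126.4, 268.2]
tool_rot: [[0.998, 0.066, -0.002], [0.066, -0.998, 0.0], [-0.002, -0.001, -1.0]]
ft_force: [0.5, 0.4, -0.1]
width: 75.1
```

```bash
python3 - <<'E'
from ov import *
print(get_obs()['ee_pos'],get_obs()['time'])
c=cal('wrist'); np.savez('w6.npz',K=c[0],R=c[1],t=c[2]); snap('wrist','w6')
it=[('u',x,y,.067,32) for x,y in((588.8,-254.4),(580.2,-125.6))]+[('d',x,y,.067,42) for x,y in((587.4,-234),(584.5,-190),(581.6,-146))]
overlay('pics/w6_raw.png',c,it,(190,125,370,325),2.9,'pics/ov6.png')
E
```

```text
[ 579.83695422 -126.42045744  268.2368102 ] 50.05
```

View pics/ov6.png

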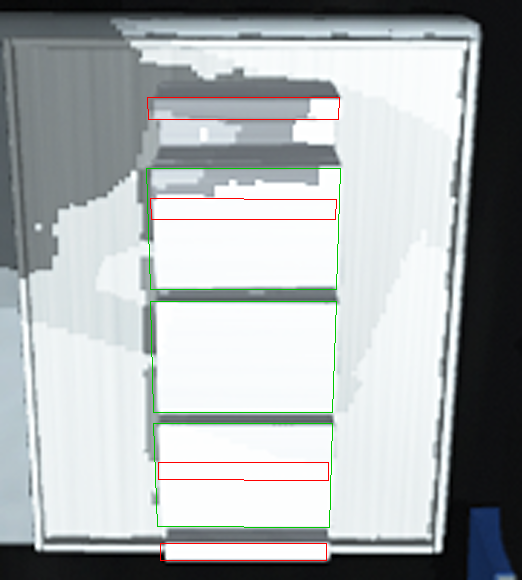

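All three legs-down channels match their fully-home outlines, top faces included. Now the middle key.

```bash
bash p.sh "579.9 -125.8 270 0.067" "470.2 -233.5 140 0.067 1 4" "470.2 -233.5 78 0.067 1 3"
```

```text
-116.7 100.1 130.0 0.000 1  (x4)
-116.7 100.1 192.0 0.000 1  (x3)
```

>>> send_rows(
  deltas="-116.7 100.1 70 0 1;-116.7 100.1 70 0 1;-116.7 100.1 70 0 1;-116.7 100.1 130 0 1;-116.7 100.1 170 0 1;-116.7 100.1 192 0 1;-116.7 100.1 192 0 1;-116.7 100.1 192 0 1",
)

```text
time: 51.1
ee_pos: [470.7, -233.9, 78.3]
tool_rot: [[0.998, 0.067, 0.001], [0.067, -0.998, -0.0], [0.001, 0.0, -1.0]]
ft_force: [-0.3, -0.2, -0.5]
width: 0.1
```

>>> send_rows(
  deltas="0 0 5 0 1;0 0 9 0 1;0 0 12 0 1;0 0 13 0 1;0 0 13 0 1",
)

```text
time: 51.72
ee_pos: [470.9, -233.8, 65.8]
tool_rot: [[0.998, 0.067, 0.001], [0.067, -0.998, -0.001], [0.001, 0.001, -1.0]]
ft_force: [-4.1, 2.0, 18.1]
width: 0.3
```

>>> send_rows(
  deltas="0 0 -8 0 1;0 0 -20 0 1;0 0 -20 0 1;0 50 -20 0 1;0 50 -20 0 1;0 50 -13 0 1;0 50 -13 0 1",
)

```text
time: 52.6
ee_pos: [473.4, -282.4, 76.5]
tool_rot: [[0.998, 0.068, -0.002], [0.068, -0.998, 0.001], [-0.001, -0.001, -1.0]]
ft_force: [-0.2, -0.1, -0.2]
width: 0.2
```

>>> send_rows(
  deltas="0 0 5 0 1;0 0 9 0 1;0 0 12 0 1;0 0 13 0 1;0 0 13 0 1",
)

```text
time: 53.22
ee_pos: [474.1, -283.1, 65.7]
tool_rot: [[0.998, 0.067, 0.001], [0.067, -0.998, 0.0], [0.001, -0.0, -1.0]]
ft_force: [-4.7, 7.0, 19.6]
width: 0.0
```

>>> send_rows(
  deltas="0 0 -10 0 1;0 0 -50 0 1;0 0 -100 0 1;60 -80 -150 0 1;116.8 -150 -205 0 1;116.8 -150 -205 0 1;116.8 -150 -205 0 1;116.8 -150 -205 0 1;116.8 -150 -205 0 1",
)

```text
time: 54.35
ee_pos: [579.7, -126.5, 268.6]
tool_rot: [[0.998, 0.067, -0.001], [0.067, -0.998, 0.0], [-0.001, -0.0, -1.0]]
ft_force: [0.7, -0.2, -0.2]
width: -0.2
```

```bash
python3 - <<'E'
from ov import *
o=get_obs(); print(o['ee_pos'],o['time'],o['ft_force'])
c=cal('wrist'); snap('wrist','w7')
it=[('d',x,y,.067,42) for x,y in((587.4,-234),(584.5,-190),(581.6,-146))]
overlay('pics/w7_raw.png',c,it,(90,85,510,385),1.6,'pics/ov7.png')
E
```

```text
[ 579.68070868 -126.54275327  268.57904122] 54.35 [ 0.74105926 -0.23277395 -0.18846507]
```

View pics/ov7.png

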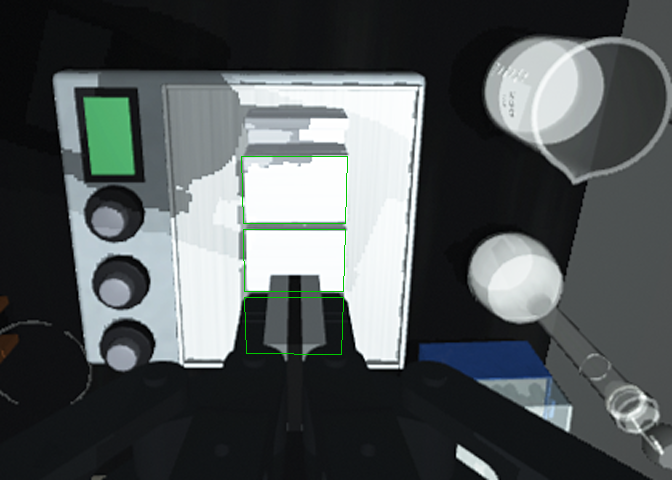

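The row is undisturbed, the three keys are up at (112,215), (120,287) and (126,350), and the glassware is standing. The arm is clear, so I'll hand in.

```bash
python3 -c "
from bench import finish_job
print(finish_job())"
```

```text
the job is handed in; nothing more can be done
None
```

I handed the job in at about 54 s; the hand-in gives no verdict, so the result rests on my own checks.

- **Before loading:** I pressed the left key with the tray empty. The force showed its spring, and it reached a hard stop.
- **The row:** I set the four legs-up channels in a row 43 mm apart and lowered the three legs-down ones across neighbouring pairs. None met resistance going in.
- **After loading:** I pressed the middle key and then the right one, each to its stop at about 18–20 N, with the middle key let go before the right.

**Last checks:**
- **Channels:** Before the last two keys, a wrist picture matched all seven to their expected outlines within about 1–2 pixels, heights included.
- **Final picture:** It showed the row undisturbed, the three keys up, and the beaker and flask standing. The closed fingers hid most of the right-hand legs-down channel, so that one was last seen clearly before the two key presses.
- **Not in the final picture:** The cylinder and wash bottle; the arm never went near the wash bottle.
- **Arm:** It ended well clear, with almost no force reading.

No channel was seen to be knocked aside. One mid-run position check of a legs-down channel read badly because the arm blocked the top camera; it read normally on the next look.

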